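Open the sprung charging box and dock a battery pack

ROBOT

A 7-joint arm with a two-finger parallel gripper is mounted at the origin on the work surface. World frame = base frame: x ahead of the robot, y to its left, z up, the work surface at z = 0. Lengths are in mm, angles in rad, forces in N, time in s.
With the tool pointing down it reaches from about 425 to 925 mm from the base axis. Payload 6.8 kg.
Tool frame: the origin (TCP) lies between the finger pads; the fingertips stand 22 mm ahead of it and the grasp point (between the pads) lies 3 mm ahead of it; z points along the fingers, y is the direction in which the jaws open and shut (so a half turn about z gives the same grasp; the last joint's range is limited). The gripper opens to 85 mm and grips with 20 to 120 N. Pads are 22 mm wide; open, the fingers measure 114 mm over their backs; the gripper's body (76 mm by 85 mm) begins 54 mm behind the grasp point. The pads swing forward as they close: fully open they stand 13 mm farther back than shut.
Start: joints at [-1.441, 0.477, 0.022, 1.555, -0.011, 1.109, -0.083], TCP at [159.001, 656.023, 218.308] pointing down, gripper open.
Joint ranges: [-2.96, 2.96], [-0.34, 2.1], [-1.41, 1.46], [0.24, 2.44], [-1.37, 4.51], [0.17, 1.92], [-2.96, 2.96]. Speed limits (rad/s): [2.39, 2.39, 3.14, 3.14, 3.14, 3.14, 3.14].

INTERFACE

Orientations are given as a unit quaternion [w, x, y, z].
In Python, from workcell import sense, eyes, job gives the robot as it stands. The module is installed in compiled form; this text tells all that it offers.
- The arm moves only by the tool move_arm, never from a script. Its arguments are lists of equal length, an entry for each row: "grip": the opening, from -1 (shut) to 1 (fully open); "xyz": the shift along the world's x, y, z in mm, a list of three; "roll": the turn about the world's z in rad. A call has 1 to 12 rows; each row shifts and turns the commanded pose from where the row before left it; what a row does not reach is not made up. A row lasts 1/12 s, in which the tool goes at most 41.7 mm and 7.16 degrees, less where a joint would pass 70% of its speed; a pose out of reach is approached as far as the arm can. A call with a gripper value outside its range is refused whole. The fingers move at their own pace and stop on an object; "squeeze" is the grip in N (left out, the last holds). Time passes only in rows, so rows that do not move let the fingers close. It gives the time, the measured TCP pose, the force and the opening at its end, in the units of the state.
- sense(): the state, without advancing time (a new reading comes with each control period).
- eyes.get_image(name): name is "scene" or "top" or "wrist"; returns a dict with "img" (400x640x3 uint8, red, green, blue), "fx", "fy", "cx", "cy" (pixels), "R" (3x3) and "t" (3): a world point X has camera coordinates R X + t. Camera axes: x right, y down, z forward; pixel columns grow to the right and rows downward; lengths in mm; the calibration is good to about 2 mm. A picture is of the moment at which its call begins. There is no depth.
- job.close_job(): hands the job in, once; it reports no verdict.
The state is a dict: "time": time; "joint_positions": joint angles; "dq": joint speeds; "joint_efforts": joint torques, N m; "position": TCP position; "eef_rot": TCP orientation; "force": force on the tool from outside, world axes, zero at the start; "moment": the same for the moment, N m; "gripper_width": opening from 0.0 (shut) to 1.0 (fully open).
Only numpy, scipy, OpenCV 4.12 (cv2) and the standard library are available. Lean on these libraries where they do the work, as an engineer would, in place of code of your own. Each camera call takes 0.05 s, during which the arm holds its last target.

TASK

The round metal tin stands where the charging box's lid swings open: push it out of the way across the table, upright, so that the lid cannot hit it, then press the release button so that the lid springs open all the way to its stop. Push the narrow-waisted battery pack upright and fully home into the cradle inside, then tug it upwards so that the sprung cradle lifts with it and proves the latch (push it home again if it comes free), and let it go back down. Leave the lid open, and do not shift or knock over the other things on the table.

Things in the scene. Friction and masses are not known exactly. Their poses are not given: they have to be found in the camera images.
- box: Grey charging box, fixed; place varies, yaw up to 0.3 rad. Origin: centre of its underside. Shell 150 (own x) x 170 (own y) x 70 mm high, 5 mm walls, open on top under the lid (84 mm high when shut). The lid hinges on the top of its own +y wall and opens towards own +y. On the own -y side a nose, 90 mm wide, 66 mm high, own y -85 to -170 mm, carries the button.
- lid (a joint): Sprung lid, 152 x 178 x 12 mm, held shut by a latch: 0 rad shut, 2.6 rad at its stop. Unlatched, a weak spring opens it in about 2 s and it stays open, leaning back over the table on the box's +y side.
- hinge_mid (a point): Middle of the lid's hinge line, 70 mm over the table; axes as the box's (x along the hinge, +y away from the box). At its stop the lid's outer face rises from about 53 mm over the table at this line by 0.6 mm per mm outwards, so the 115 mm high tin is clear of it once the tin's axis is over 155 mm from this line (165 mm is safe).
- button_top (a point): Centre of the top of the round steel release button, 32 mm in diameter, on the nose of the box at its own x = 0, y = -137 mm, 77 mm over the table. Press it straight down: 7 mm of travel, about 4.5 N at the bottom; the latch lets go after about 5 mm. The edge of the shut lid is 45 mm from its centre; the lid springs up past there.
- bay (a point): Centre of the cradle's seat, at the box's own x = y = 0, 14 mm over the table; the pack's underside rests here when home; axes as the box's. Flared guides 22 mm high leave 2 mm each side of the pack's foot: 46 mm along own x, 60 along own y (a half turn fits too). Pawls at own +y and -y, 15 to 32 mm over the seat, snap over the foot with 5 to 20 N of push, then hold it. 42 mm are free at its own-x sides.
- cradle (a joint): Rise of the cradle: 0 m down, 0.008 m at its upper stop. Springs hold it down: with a latched pack some 7 N of pull begin to lift it, 10 N hold it at its upper stop. A tug that lifts it by 6 mm or more proves the latch; it goes down again when let go.
- pack_mid (a point): Centre of the battery pack to dock, 52 mm above its underside. Loose, 0.3 kg, stands upright: 46 (own x) x 60 (own y) x 104 mm high, grey with a dark foot and, 14 to 34 mm up, a waist 46 mm wide in own y for the pawls. Grip it across own x, at its centre or above. Home, this point is 52 mm above the bay's seat.
- tin_mid (a point): Centre of a closed round plain metal tin, 92 mm in diameter, 115 mm high, about 0.6 kg, its centre 57.5 mm over the table. Loose; stands upright 42 to 58 mm away from the box's +y wall. Too wide to grip; pushed with shut fingers lower than half its height it slides without tipping.
- big_pack: Another battery pack that does not fit, low and wide: 68 x 70 x 64 mm high, without a waist. Leave it. Origin: centre of its underside.
- glue: White round bottle with a cap, 52 mm in diameter, 130 mm high. Leave it. Origin: centre of its underside.
- spray: White round bottle with a cap, 64 mm in diameter, 170 mm high, beside the tin's way at the box's own +x. Leave it. Origin: centre of its underside.
- jar: Amber jar, 62 mm in diameter, 80 mm high, beside the box at its own +x. Leave it. Origin: centre of its underside.
- sander: Cork sanding block, 60 x 100 x 36 mm high, beside the nose. Leave it. Origin: centre of its underside.
- driver: Screwdriver with wooden handle lying flat on the table beside the box at its own -x. Leave it. Origin: on the table under it.
Not all that is in view belongs to the job. What is shaped like the part that bears tin_mid but pink, purple or yellow is not meant.

How it is judged (in metres and radians):
On the way, in this order (a step that is already met when the one before it is completed fails the run):
1. the lid has sprung open to its stop (value of joint lid above 2.45 rad), for 0.2 s.
2. the battery pack is fully home in the cradle (z of pack_mid in the frame of bay below 0.0545 m and horizontal distance between pack_mid and bay below 0.006 m and angle between pack_mid's own z axis and vertical below 0.08 rad), for 0.1 s.
3. a tug on the pack lifts the cradle with it (value of joint cradle above 0.004 m and z of pack_mid in the frame of bay below 0.056 m and horizontal distance between pack_mid and bay below 0.006 m and angle between pack_mid's own z axis and vertical below 0.08 rad), for 0.1 s.
At the end, for the whole second after the job is handed in: The lid is open at its stop (joint above 2.45 rad); the pack is home in the cradle, its centre within 6 mm of the bay's axis and at most 54.5 mm above the seat, upright within 0.08 rad; the cradle is down (within 1.5 mm) and still; the tin is upright (all of step 2 and value of joint lid above 2.45 rad and value of joint cradle below 0.0015 m and velocity of joint cradle below 0.02 m/s and angle between tin_mid's own z axis and vertical below 0.1 rad); the robot touches nothing.
It fails at once if the lid hits the tin (contact force between lid_c0 and tin above 0.5 N).
It fails at once if the tin is tipped over (angle between tin_mid's own z axis and vertical above 0.4 rad).
It fails at once if another thing on the table is shifted by more than 40 mm or knocked over (distance of any of glue, spray, jar, sander, big_pack, driver from where it was at the start of the episode above 0.04 m or angle between any of glue, spray, jar, sander, big_pack's own z axis and vertical above 0.4 rad).
It also fails if it takes over 64 s, if anything falls off the work surface, if the arm or the gripper's body presses on something with over 40 N, if the wrist force passes 120 N, or if a joint passes its speed limit or range.

## Working session

There is one attempt and no reset: what is moved stays moved. The work goes in short steps, Python scripts to look and compute and a tool call to move; the robot and the scene stay as the last step left them, time stands still between calls to the robot, and variables do not carry over. Pictures are saved under pics/ and viewed, and the job is handed in when it is done.

Besides the shell and the picture viewer there is one more tool, called after ">>>" by a JSON object that holds its "op" and its "data". move_arm: Moves the arm, as the interface text tells. Its arguments: {"type":"object","properties":{"grip":{"type":"array","items":{"type":"number"}},"xyz":{"type":"array","items":{"type":"array","items":{"type":"number"}}},"roll":{"type":"array","items":{"type":"number"}},"squeeze":{"type":"number"}},"required":["grip","xyz","roll"]}

```bash
mkdir -p pics
cat > h.py <<'E'
import numpy as np,cv2,pickle
from workcell import sense,eyes,job
def snap(n,f):
    d=eyes.get_image(n); cv2.imwrite(f'pics/{f}.png',cv2.cvtColor(np.asarray(d['img']),cv2.COLOR_RGB2BGR)); pickle.dump(d,open(f'pics/{f}.pkl','wb')); return d
def ld(f): return pickle.load(open(f'pics/{f}.pkl','rb'))
def ray(d,u,v,z):
    R=np.array(d['R']);t=np.array(d['t']).ravel();c=-R.T@t
    r=R.T@np.array([(u-d['cx'])/d['fx'],(v-d['cy'])/d['fy'],1]); return c+r*(z-c[2])/r[2]
def proj(d,X):
    p=np.array(d['R'])@np.array(X,float)+np.array(d['t']).ravel(); return np.array([d['fx']*p[0]/p[2]+d['cx'],d['fy']*p[1]/p[2]+d['cy']])
E
python3 - <<'E'
from h import *
for n in ['scene','top','wrist']:
    d=snap(n,n+'0'); print(n,d['fx'],d['cx'],d['cy'],-np.array(d['R']).T@np.array(d['t']).ravel(),np.round(d['R'],2).tolist())
print(sense())
E
```

```text
scene 472.49620757671494 327.88942184809565 203.08808973794766 [1380.22736172  -95.31126059  950.22614064] [[0.15, 0.99, 0.0], [0.7, -0.1, -0.71], [-0.7, 0.11, -0.71]]
top 424.4939456347884 318.22141257671944 192.80064285077012 [ 388.39644598   35.94171584 1157.69636849] [[-0.01, -1.0, 0.02], [-0.99, 0.0, -0.13], [0.13, -0.02, -0.99]]
wrist 322.43816773677054 309.85882239683997 202.63980415244967 [ 84.48186238 673.79837354 372.65785087] [[0.24, 0.97, -0.0], [0.93, -0.22, 0.3], [0.3, -0.07, -0.95]]
{'time': 0.15, 'joint_positions': array([-1.44113196,  0.47762965,  0.02233854,  1.55620098, -0.01149482,
        1.10933547, -0.08308545]), 'dq': array([-0.00017086, -0.00068838,  0.00044939, -0.00520307,  0.00018032,
        0.00040967, -0.00011087]), 'joint_efforts': array([ 3.08516072e-03, -5.96922970e+01,  1.61035057e+00, -2.81491846e+01,
        1.26633531e-02,  6.55056909e-03, -1.42908414e-05]), 'position': array([158.87412344, 655.54333219, 217.54577191]), 'eef_rot': array([-3.44632439e-05,  1.18581417e-01,  9.92944070e-01, -7.21867444e-04]), 'force': array([-0.15840597,  0.78940517, -0.58084801]), 'moment': array([ 0.05555834, -0.01029029, -0.02530011]), 'gripper_width': 0.9988948838090114}
```

View pics/scene0.png

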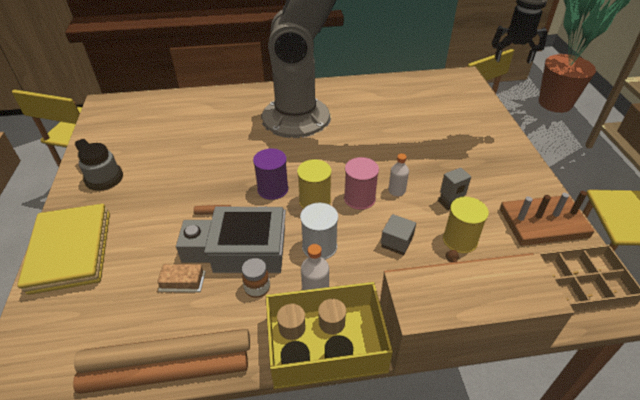

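View pics/top0.png

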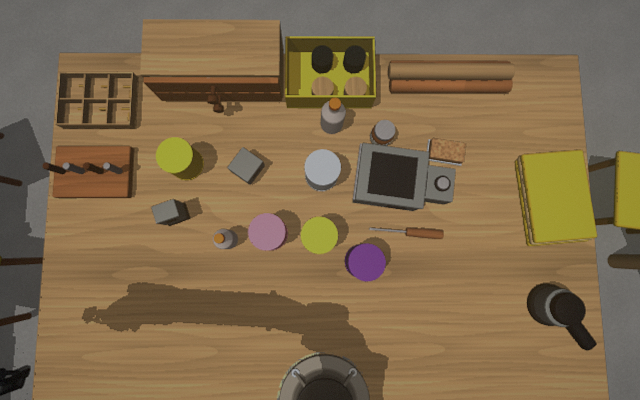

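View pics/wrist0.png

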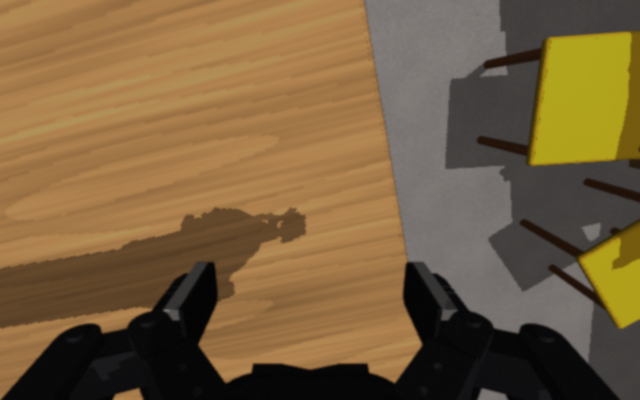

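Run:
```python
from h import *
im=cv2.imread('pics/top0.png'); cv2.imwrite('pics/c1.png',cv2.resize(im[90:270,300:480],None,fx=3.3,fy=3.3,interpolation=cv2.INTER_CUBIC))
cv2.imwrite('pics/c2.png',cv2.resize(im[120:280,140:340],None,fx=3.7,fy=3.7,interpolation=cv2.INTER_CUBIC))
im=cv2.imread('pics/scene0.png'); cv2.imwrite('pics/c3.png',cv2.resize(im[140:300,340:520],None,fx=3.7,fy=3.7,interpolation=cv2.INTER_CUBIC))
cv2.imwrite('pics/c4.png',cv2.resize(im[150:310,150:350],None,fx=3.7,fy=3.7,interpolation=cv2.INTER_CUBIC))
```

```text
(no output)
```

View pics/c1.png

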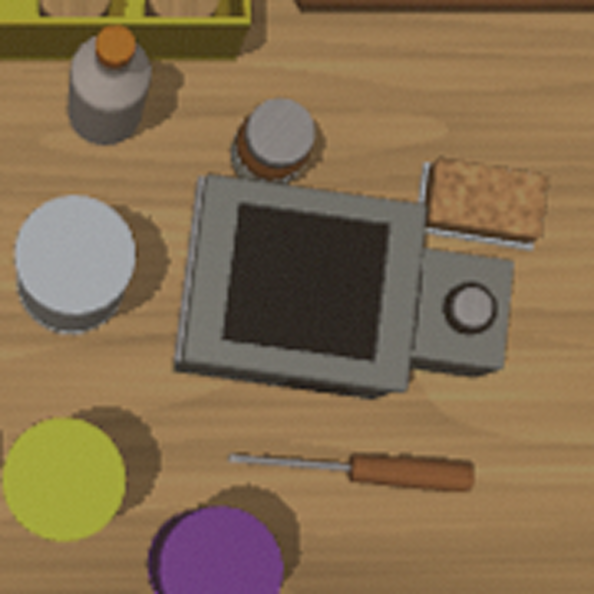

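View pics/c2.png

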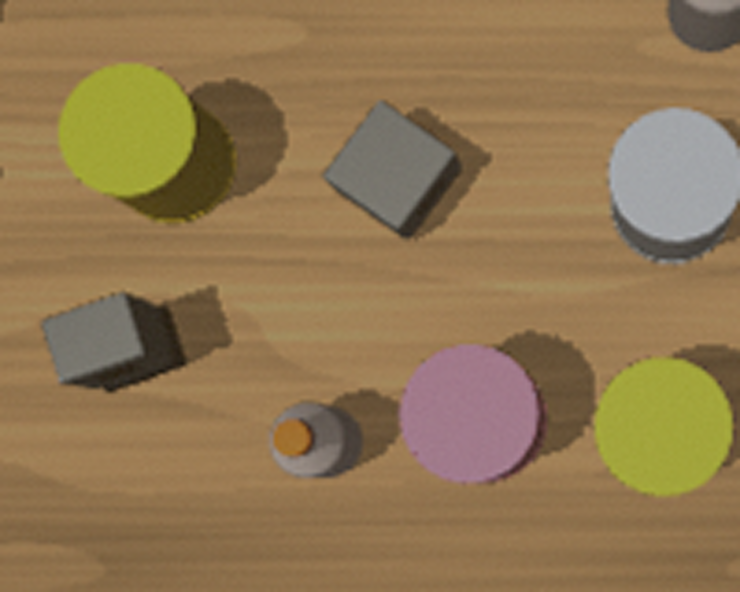

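View pics/c3.png

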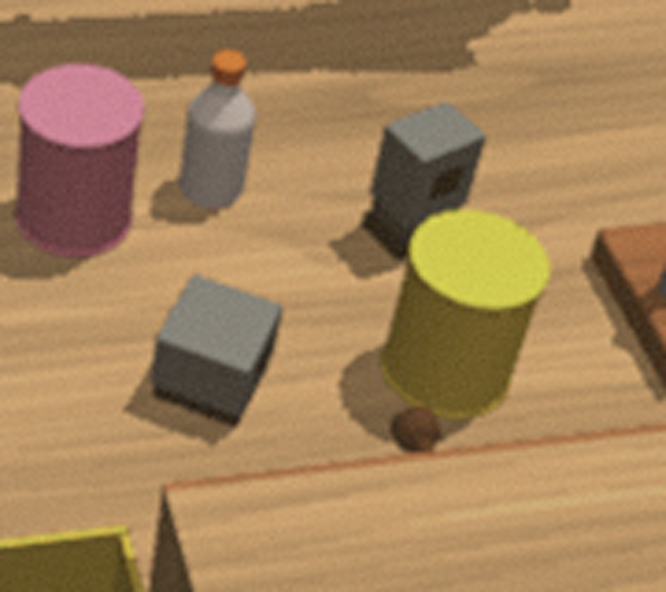

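View pics/c4.png

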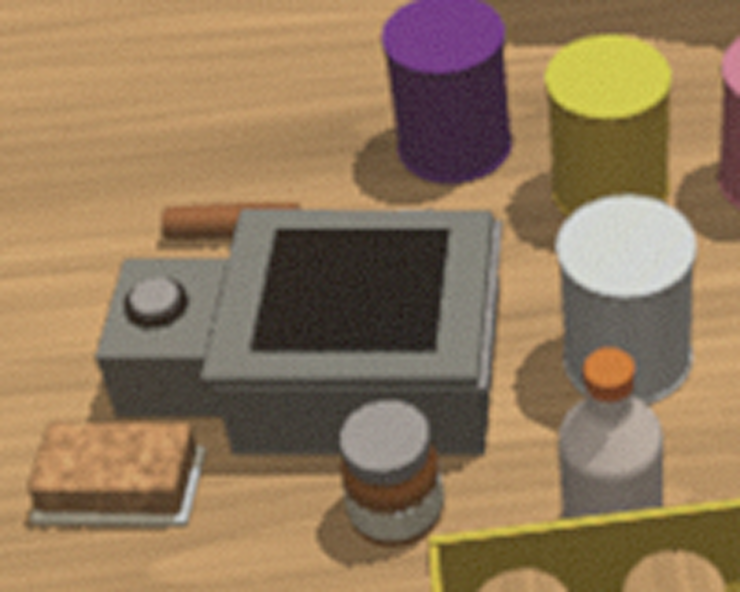

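Run:
```python
from h import *
T=ld('top0');S=ld('scene0')
c1=lambda u,v:ray(T,300+u/3.3-.35,90+v/3.3-.35,zz)
c2=lambda u,v:ray(T,140+u/3.7-.35,120+v/3.7-.35,zz)
c3=lambda u,v:ray(S,340+u/3.7-.35,140+v/3.7-.35,zz)
c4=lambda u,v:ray(S,150+u/3.7-.35,150+v/3.7-.35,zz)
P=lambda n,*a:print(n,*[np.round(x[:2],1) for x in a])
zz=84
P('lidT',c1(210,178),c1(427,203),c1(409,385),c1(185,360))
P('panelT',c1(240,203),c1(390,224),c1(375,360),c1(223,340))
P('lidS',c4(243,210),c4(494,213),c4(478,384),c4(204,379))
P('panelS',c4(275,229),c4(449,229),c4(437,352),c4(252,352))
zz=77
P('btnT',c1(472,306));P('btnS',c4(156,294))
zz=66
P('noseT',c1(513,260),c1(504,368));P('noseS',c4(125,259),c4(97,357))
zz=115
P('tinT',c1(75,255));P('tinS',c4(626,246))
P('yelT',c1(65,480));P('yelS',c4(608,77))
P('pinkT',c2(470,413))
zz=104
P('packT',c2(42,327),c2(124,294),c2(143,352),c2(64,383))
P('packS',c3(388,128),c3(444,104),c3(484,134),c3(432,161))
zz=64
P('bigT',c2(382,101),c2(458,157),c2(403,232),c2(324,173))
zz=170
P('sprayT',c1(116,46));P('sprayS',c4(609,367))
zz=130; P('glueT',c2(293,438))
zz=80; P('jarT',c1(282,133));P('jarS',c4(385,436))
```

```text
lidT [ 657.9 -104.1] [ 637.6 -275. ] [ 493.7 -255.3] [513.8 -81.9]
panelT [ 637.8 -127.3] [ 620.8 -245.1] [ 513.3 -229.5] [ 529.3 -111.7]
lidS [ 490.5 -255.2] [518.6 -82.5] [ 669.3 -104.7] [ 640.  -276.6]
panelS [ 512.3 -233. ] [ 529.6 -114.4] [ 639.1 -128.9] [ 621.8 -246.8]
btnT [ 556.5 -309.3]
btnS [ 555.1 -312.5]
noseT [ 595.3 -347.3] [ 508.7 -336. ]
noseS [ 508.5 -338.3] [ 595.7 -350.5]
tinT [590.5   3.6]
tinS [592.5   0.6]
yelT [420.9  12.1]
yelS [422.7  10.2]
pinkT [430.9 140.8]
packT [490.  427.9] [512.  374.3] [473.  360.2] [452.5 411.7]
packS [476.4 359.1] [456.5 408.8] [492.9 426.2] [515.4 378.9]
bigT [654.1 210.5] [613.5 156.2] [559.9 194.2] [602.1 250.4]
sprayT [735.3 -25.8]
sprayS [738.3 -28.2]
glueT [414.7 253.5]
jarT [ 695.4 -162.6]
jarS [ 698.9 -164.8]
```

>>> {"op": "move_arm", "data": {"grip": [-1,-1,-1,-1,-1,-1,-1,-1,-1,-1,-1,-1], "xyz": [[20,-34,0],[20,-34,0],[20,-34,0],[20,-34,0],[20,-34,0],[20,-34,0],[20,-34,0],[20,-34,0],[20,-34,0],[20,-34,0],[20,-34,0],[20,-34,0]], "roll": [-0.123,-0.123,-0.123,-0.123,-0.123,-0.123,-0.123,-0.123,-0.123,-0.123,-0.123,-0.123], "squeeze": 50}}

```text
time: 1.15
position: [399.4, 246.2, 218.4]
eef_rot: [-0.0, 0.758, 0.653, 0.0]
force: [0.6, -0.0, 0.2]
gripper_width: 0.001
```

>>> {"op": "move_arm", "data": {"grip": [-1,-1,-1,-1,-1,-1,-1,-1,-1,-1], "xyz": [[20,-34,0],[20,-34,0],[20,-34,0],[20,-34,0],[20,-34,0],[20,-34,0],[20,-34,0],[20,-34,-10],[22,-37,-30],[0,0,-18]], "roll": [0,0,0,0,0,0,0,0,0,0]}}

```text
time: 1.98
position: [578.9, -61.4, 166.2]
eef_rot: [0.003, 0.758, 0.652, -0.0]
force: [-0.4, -0.9, 0.3]
gripper_width: 0.002
```

Run:
```python
from h import *
s=sense();print(s['position'])
d=snap('top','top1');d2=snap('scene','scene1')
a=cv2.imread('pics/top1.png')[90:270,260:440];b=cv2.imread('pics/scene1.png')[130:310,200:380]
cv2.imwrite('pics/d1.png',cv2.resize(np.hstack([a,b]),None,fx=2.2,fy=2.2,interpolation=cv2.INTER_CUBIC))
```

```text
[578.8527777  -61.37705632 166.2371914 ]
```

View pics/d1.png

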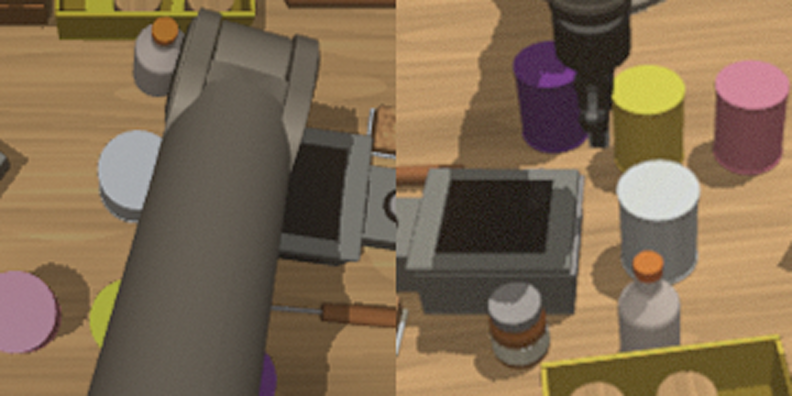

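>>> {"op": "move_arm", "data": {"grip": [-1,-1,-1,-1,-1,-1], "xyz": [[0,-2,-20],[0,0,-25],[0,0,-20],[0,0,-13],[0,0,-10],[0,0,0]], "roll": [0,0,0,0,0,0]}}

```text
time: 2.58
position: [575.6, -54.2, 77.4]
eef_rot: [-0.001, 0.755, 0.655, -0.001]
force: [-0.3, 0.3, -0.1]
gripper_width: 0.0
```

Run:
```python
from h import *
s=sense();print(s['position'],s['force'])
d2=snap('scene','scene2')
b=cv2.imread('pics/scene2.png')[130:310,200:380]
cv2.imwrite('pics/d2.png',cv2.resize(b,None,fx=3.3,fy=3.3,interpolation=cv2.INTER_CUBIC))
```

```text
[575.57556605 -54.16547385  77.40784059] [-0.3481585   0.343147   -0.09197897]
```

View pics/d2.png

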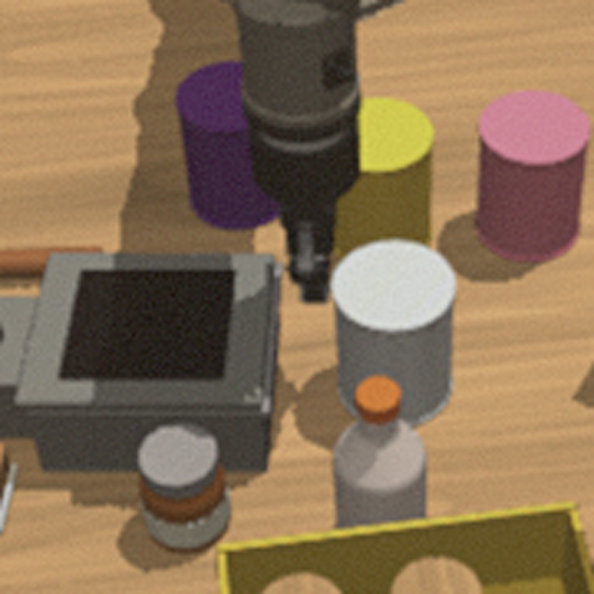

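>>> {"op": "move_arm", "data": {"grip": [-1,-1,-1,-1,-1,-1,-1], "xyz": [[0,-6,-2],[8,-1,-5],[0,0,0],[1,5,0],[1,6,0],[1,7,0],[1,8,0]], "roll": [0,0,0,0,0,0,0]}}

```text
time: 3.22
position: [588.9, -37.7, 72.2]
eef_rot: [0.001, 0.756, 0.654, -0.0]
force: [-0.5, -6.5, 3.7]
gripper_width: -0.001
```

Run:
```python
from h import *
s=sense();print(s['position'],s['force'])
d2=snap('scene','scene3')
b=cv2.imread('pics/scene3.png')[130:310,200:380]
cv2.imwrite('pics/d3.png',cv2.resize(b,None,fx=3.3,fy=3.3,interpolation=cv2.INTER_CUBIC))
print(sense()['force'])
```

```text
[588.88397274 -37.69716824  72.19393293] [-0.49689523 -6.52284729  3.72374672]
[-0.45636635 -2.87382824  2.95333564]
```

View pics/d3.png

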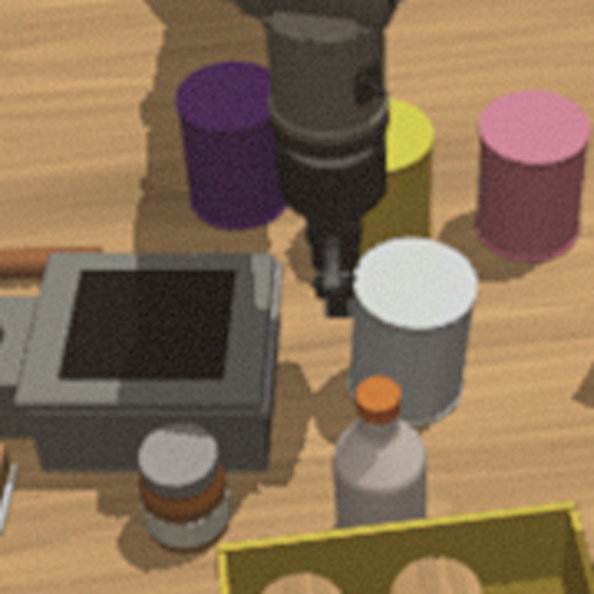

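Run:
```python
from h import *
S=ld('scene3')
for z in (30,40,50,60,72,125): print(z,(proj(S,(589,-38,z))-[200,130])*3.3)
print((proj(S,(589,-38,50))-[200,130])*3.3,(proj(S,(589,-27,50))-[200,130])*3.3,(proj(S,(589,-49,50))-[200,130])*3.3)
im=cv2.imread('pics/scene3.png')[170:270,270:370]
cv2.imwrite('pics/d3b.png',cv2.resize(im,None,fx=6,fy=6,interpolation=cv2.INTER_CUBIC))
```

```text
30 [343.46260593 361.67635863]
40 [343.02745169 353.19954334]
50 [342.58716036 344.62265733]
60 [342.14164043 335.94391805]
72 [341.59998269 325.39241171]
125 [339.11162326 276.91910827]
[342.58716036 344.62265733] [356.83991005 343.06230546] [328.30682415 346.1860293 ]
```

View pics/d3b.png

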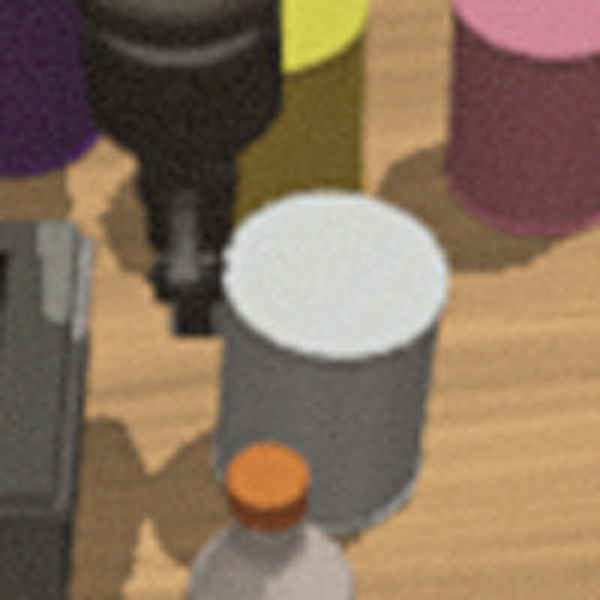

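Run:
```python
from h import *
for f,X in (('scene1',(578.9,-61.4,144)),('scene2',(575.6,-54.2,55)),('scene3',(589,-38,50))):
    S=ld(f); p=proj(S,X); print(f,p,[np.round(proj(S,(X[0],X[1],X[2]+dz)),1) for dz in (10,22,40)])
    im=cv2.imread(f'pics/{f}.png'); u,v=map(int,p)
    c=im[v-50:v+20,u-35:u+35].copy(); c=cv2.resize(c,None,fx=3.7,fy=3.7*1,interpolation=cv2.INTER_CUBIC)
    cv2.drawMarker(c,(int(35*3.7),int(50*3.7)),(0,0,255),0,10)
    if f=='scene1':o=c
    else:o=np.hstack([o,c])
cv2.imwrite('pics/d4.png',o);print(o.shape)
```

```text
scene1 [292.32105082 206.44502778] [array([292.1, 203.5]), array([291.8, 199.9]), array([291.4, 194.4])]
scene2 [296.81854319 229.89257313] [array([296.6, 227.2]), array([296.4, 224. ]), array([296.1, 219.1])]
scene3 [303.81429102 234.43110828] [array([303.7, 231.8]), array([303.5, 228.6]), array([303.3, 223.7])]
(259, 777, 3)
```

View pics/d4.png

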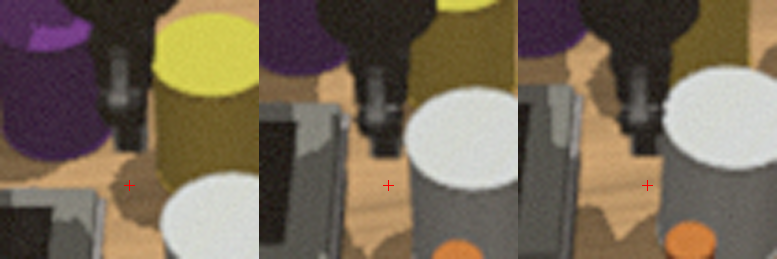

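Run:
```python
from h import *
d=snap('wrist','w3'); s=sense(); p=s['position'];print(p,s['force'])
c=cv2.imread('pics/w3.png')
for dz,col in((0,(0,255,0)),(-22,(0,0,255)),(10,(255,0,0))):
    u=proj(d,p+[0,0,dz]);print(u);cv2.drawMarker(c,tuple(int(x) for x in u),col,0,14,2)
for q in ((603,79-78,115),):pass
cv2.imwrite('pics/w3m.png',c)
```

```text
[588.93427967 -35.22638748  71.81700908] [ 0.20915989 -2.38350426 -0.71866297]
[307.09335494 253.65798323]
[307.3516689  236.89805417]
[306.95388313 262.70719479]
```

View pics/w3m.png

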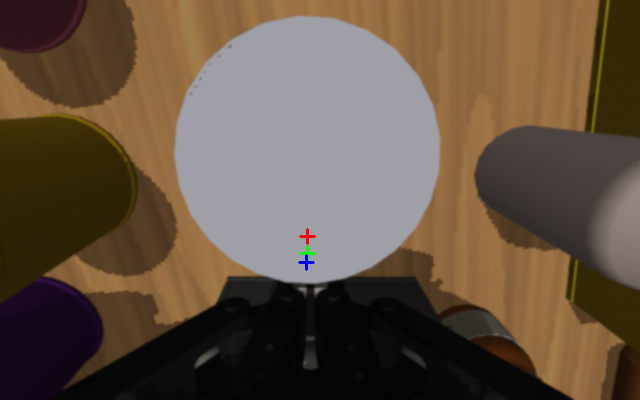

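Run:
```python
from h import *
d=ld('w3')
for u,v in((307,149),(307,283),(307,15),(175,149),(440,149)): print(ray(d,u,v,115))
print(-np.array(d['R']).T@np.array(d['t']).ravel())
S=snap('scene','scene4');im=cv2.imread('pics/scene4.png')
cv2.imwrite('pics/d5.png',cv2.resize(im[170:270,270:370],None,fx=6,fy=6,interpolation=cv2.INTER_CUBIC))
for z in(0,57,115):
  print(z,proj(S,(592,24,z)))
```

```text
[598.08728117  25.96899216 115.        ]
[590.47132398 -26.48597899 115.        ]
[603.99624457  66.66702885 115.        ]
[552.80016025  32.42714078 115.        ]
[643.76052691  19.45578038 115.        ]
[601.24566022  42.02926938 227.14875352]
0 [328.17474284 245.35572401]
57 [328.22937952 230.81481438]
115 [328.28888409 214.97836966]
```

View pics/d5.png

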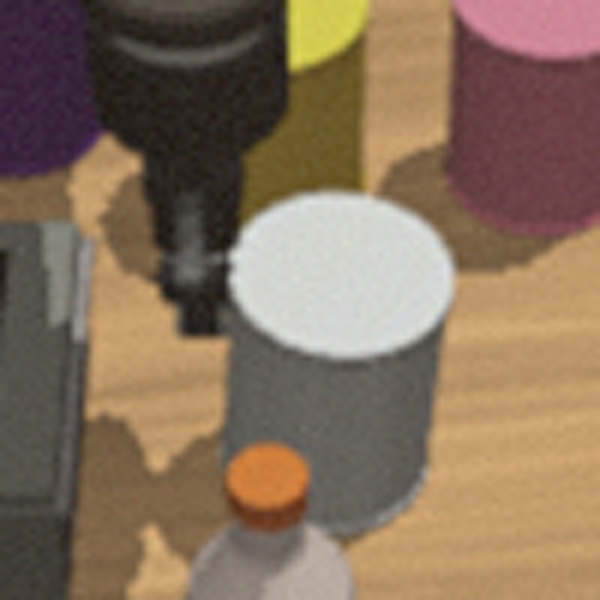

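Run:
```python
from h import *
d=ld('wrist0'); R=np.array(d['R']);t=np.array(d['t']).ravel()
p=np.array([158.87,655.54,217.5]); j=np.array([.2355,.972,0])
for dz in(-22,-9,0,10,20,30): print(dz,(R@(p+[0,0,dz])+t)[2],proj(d,p+42.5*j+[0,0,dz]),proj(d,p-42.5*j+[0,0,dz]))
```

```text
-22 192.0704220084027 [381.40978064 234.60880997] [238.69877036 234.4466022 ]
-9 179.6881721138404 [386.29553867 243.92116286] [233.75038866 243.73984056]
0 171.11584526375884 [390.0923814  251.15802133] [229.90525539 250.96113881]
10 161.5910376525571 [394.78378804 260.09993656] [225.15463454 259.8829752 ]
20 152.06623004135534 [400.06319217 270.16258682] [219.80919455 269.92190328]
30 142.5414224301536 [406.04852954 281.57076002] [213.74975968 281.30173937]
```

>>> {"op": "move_arm", "data": {"grip": [-1,-1,-1,-1,-1,-1,-1], "xyz": [[-1,-8,0],[-1,-9,0],[-1,-9,0],[0,0,-10],[0,0,-10],[0,0,-10],[0,0,0]], "roll": [0,0,0,0,0,0,0]}}

```text
time: 3.95
position: [583.6, -61.6, 38.6]
eef_rot: [-0.002, 0.756, 0.655, -0.001]
force: [-1.4, 0.7, -0.5]
gripper_width: -0.001
```

Run:
```python
from h import *
s=sense();p=s['position'];print(p,s['force'])
S=snap('scene','scene5');im=cv2.imread('pics/scene5.png')
print((proj(S,p)-[260,130])*6,(proj(S,p-[0,0,22])-[260,130])*6)
cv2.imwrite('pics/d6.png',cv2.resize(im[130:260,260:380],None,fx=4.6,fy=4.6,interpolation=cv2.INTER_CUBIC))
snap('wrist','w6')
```

```text
[583.63180456 -61.55227349  38.64243568] [-1.37643245  0.73660337 -0.5058573 ]
[207.28538851 640.89109887] [209.72823602 674.51715103]
```

View pics/d6.png

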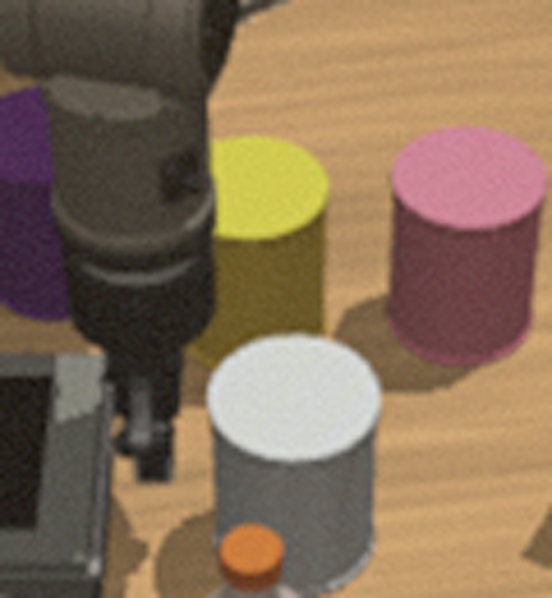

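View pics/w6.png

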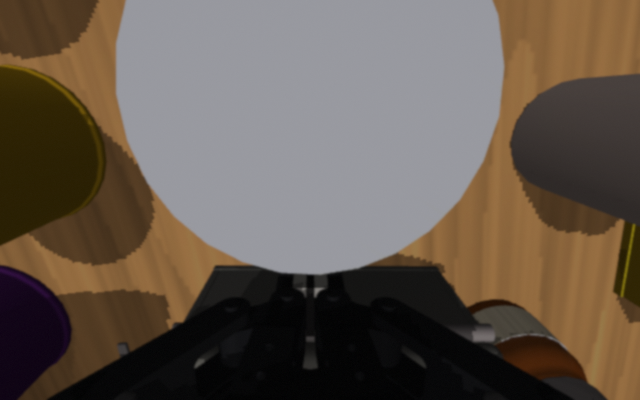

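Run:
```python
from h import *
S=ld('scene5')
for nm,u,v in (('bodybot',140,340),('knuckbot',150,450),('tip',155,480)):
  px=(260+u/4.6,130+v/4.6)
  for x in (584,598,622):
    zs=np.arange(0,260,1.); vs=[proj(S,(x,-61,z))[1] for z in zs]
    print(nm,x,zs[np.argmin(np.abs(np.array(vs)-px[1]))])
```

```text
bodybot 584 158.0
bodybot 598 171.0
bodybot 622 195.0
knuckbot 584 73.0
knuckbot 598 88.0
knuckbot 622 115.0
tip 584 48.0
tip 598 64.0
tip 622 91.0
```

>>> {"op": "move_arm", "data": {"grip": [-1,-1,-1,-1,-1,-1,-1,-1], "xyz": [[0,4,0],[1,4,0],[0,4,0],[1,4,0],[0,4,0],[1,4,0],[0,4,0],[1,4,0]], "roll": [0,0,0,0,0,0,0,0]}}

```text
time: 4.72
position: [590.0, -33.4, 42.7]
eef_rot: [0.002, 0.757, 0.654, -0.0]
force: [-1.7, -7.1, 8.6]
gripper_width: -0.001
```

Run:
```python
from h import *
s=sense();p=s['position'];print(p,s['force'])
S=snap('scene','scene6');im=cv2.imread('pics/scene6.png')
cv2.imwrite('pics/d7.png',cv2.resize(im[130:260,260:380],None,fx=4.6,fy=4.6,interpolation=cv2.INTER_CUBIC))
```

```text
[589.97924329 -33.42367656  42.70326144] [-1.72792359 -7.07721168  8.59946339]
```

View pics/d7.png

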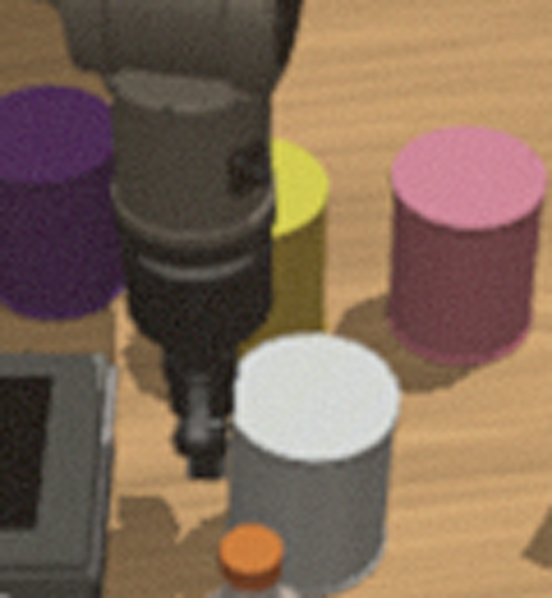

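Run:
```python
from h import *
S=ld('scene6')
print(ray(S,260+316/4.6,130+397/4.6,115),ray(S,260+234/4.6,130+397/4.6,115))
S=snap('scene','scene7');im=cv2.imread('pics/scene7.png');print(sense()['position'],sense()['force'])
d=snap('wrist','w7')
hsv=cv2.cvtColor(cv2.cvtColor(np.asarray(d['img']),cv2.COLOR_RGB2BGR),cv2.COLOR_BGR2HSV)
```

```text
[596.55890041  24.32445651 115.        ] [590.28401962 -18.64339921 115.        ]
[590.24261418 -32.16562529  42.54510857] [-0.8556928  -5.52370504  4.2233401 ]
```

View pics/w7.png

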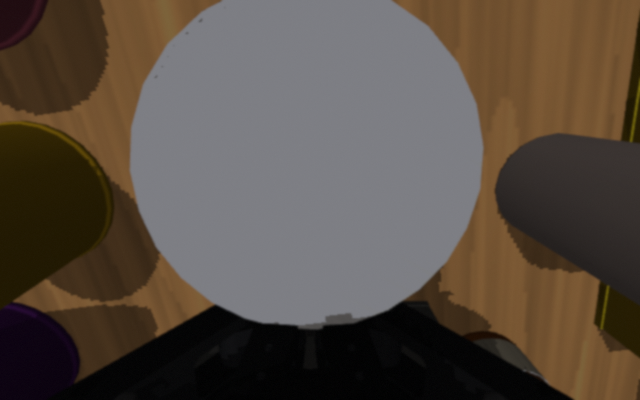

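Run:
```python
from h import *
o=[]
for f in ('scene0','scene3','scene6','scene7'):
    im=cv2.imread(f'pics/{f}.png');c=cv2.resize(im[195:265,290:360],None,fx=5.5,fy=5.5,interpolation=cv2.INTER_CUBIC); o.append(c)
cv2.imwrite('pics/d8.png',np.vstack([np.hstack(o[:2]),np.hstack(o[2:])])[:, :])
S=ld('scene7')
# expected vertical-edge direction
for y in(-22,24,70): print(proj(S,(595,y,115)),proj(S,(595,y,20)))
```

```text
[309.73216616 217.84374055] [310.66082352 243.2148962 ]
[328.46970424 215.85928789] [328.36421527 241.23897591]
[347.05065535 213.89141902] [345.9277663  239.27866359]
```

View pics/d8.png

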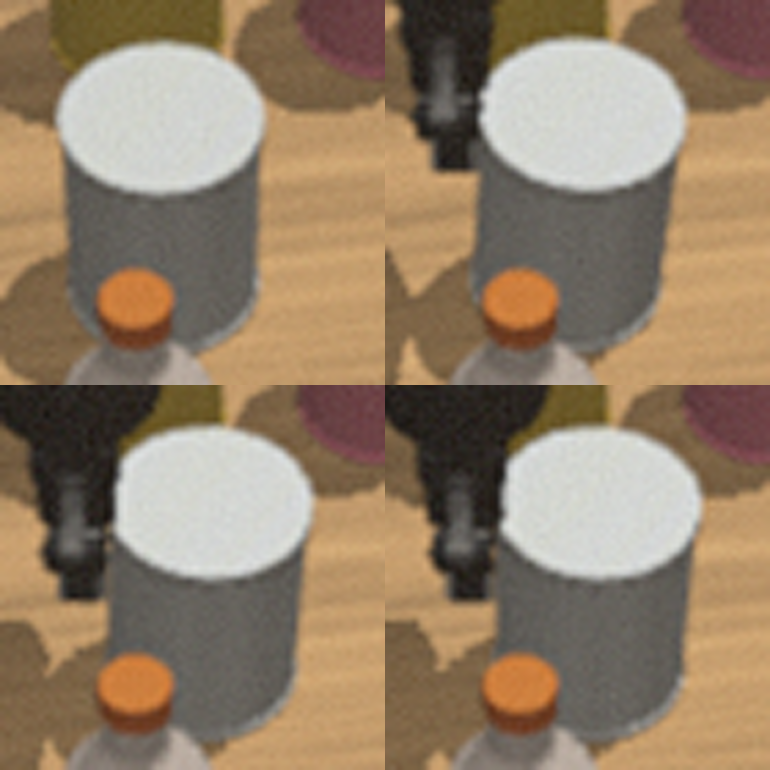

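>>> {"op": "move_arm", "data": {"grip": [-1,-1,-1,-1,-1,-1,-1,-1], "xyz": [[-1,-7,0],[-1,-7,0],[0,0,0],[0,0,-5],[0,0,-5],[0,0,-5],[0,0,0],[0,0,0]], "roll": [0,0,0,0,0,0,0,0]}}

```text
time: 5.53
position: [587.0, -44.0, 25.8]
eef_rot: [-0.0, 0.756, 0.655, -0.0]
force: [0.5, -0.5, 0.4]
gripper_width: 0.001
```

>>> {"op": "move_arm", "data": {"grip": [-1,-1,-1,-1,-1], "xyz": [[0,0,-2],[0,0,-2],[0,0,-2],[0,0,-2],[0,0,0]], "roll": [0,0,0,0,0]}}

```text
time: 5.95
position: [587.2, -44.3, 18.1]
eef_rot: [-0.0, 0.756, 0.655, -0.0]
force: [-0.1, 0.0, -0.3]
gripper_width: 0.003
```

Run:
```python
from h import *
s=sense();p=s['position'];print(p,s['force'])
S=snap('scene','scene8');im=cv2.imread('pics/scene8.png')
cv2.imwrite('pics/d9.png',cv2.resize(im[130:260,260:380],None,fx=4.6,fy=4.6,interpolation=cv2.INTER_CUBIC))
```

```text
[587.19329706 -44.29717875  18.07218953] [-0.12024512  0.0194698  -0.32278812]
```

View pics/d9.png

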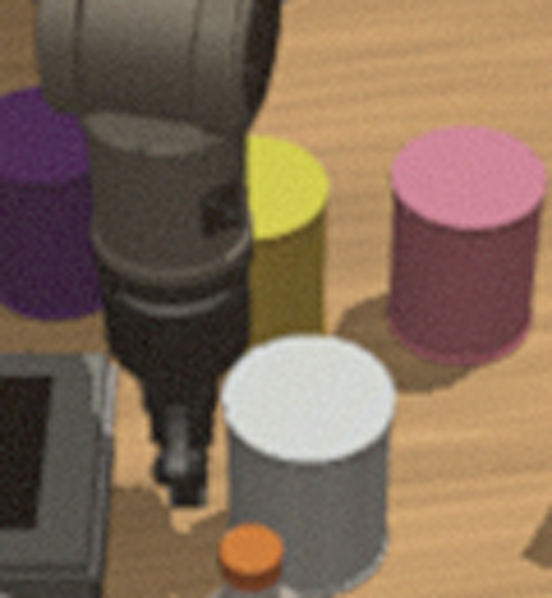

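>>> {"op": "move_arm", "data": {"grip": [-1,-1,-1,-1,-1,-1], "xyz": [[1,4,0],[0,4,0],[1,4,0],[0,4,0],[1,4,0],[0,4,0]], "roll": [0,0,0,0,0,0]}}

```text
time: 6.5
position: [590.7, -20.7, 18.7]
eef_rot: [0.0, 0.756, 0.655, -0.0]
force: [-0.8, -4.3, 1.5]
gripper_width: -0.0
```

Run:
```python
from h import *
s=sense();p=s['position'];print(p,s['force'])
S=snap('scene','scene9');im=cv2.imread('pics/scene9.png')
cv2.imwrite('pics/d10.png',cv2.resize(im[130:260,260:380],None,fx=4.6,fy=4.6,interpolation=cv2.INTER_CUBIC))
```

```text
[590.73682054 -20.74505652  18.72746503] [-0.76824168 -4.28433878  1.48771577]
```

View pics/d10.png

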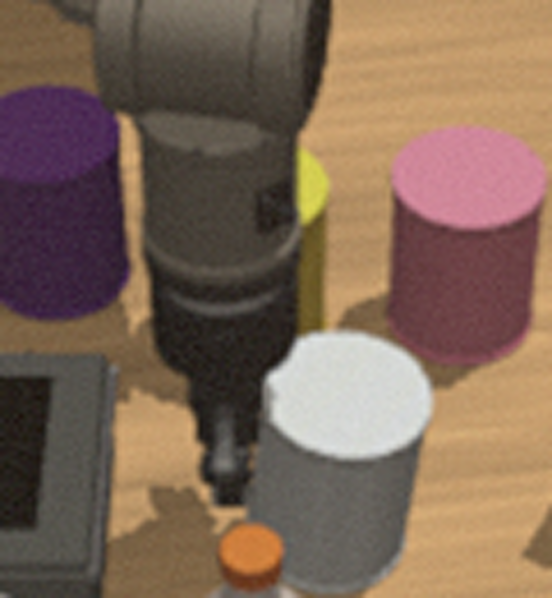

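>>> {"op": "move_arm", "data": {"grip": [-1,-1,-1,-1,-1,-1,-1,1,1,1,1,1], "xyz": [[-1,-5,0],[-1,-7,0],[-1,-8,5],[-1,-8,5],[-1,-8,5],[0,0,5],[0,0,0],[0,0,0],[0,0,0],[0,0,0],[0,0,0],[0,0,0]], "roll": [0,0,0,0,0,0,0,0,0,0,0,0]}}

```text
time: 7.55
position: [585.4, -56.0, 38.2]
eef_rot: [-0.0, 0.756, 0.655, -0.0]
force: [0.2, -0.6, 0.6]
gripper_width: 0.708
```

Run:
```python
from h import *
s=sense();p=s['position'];print(p,s['force'])
S=snap('scene','scene10');im=cv2.imread('pics/scene10.png')
a=cv2.resize(im[130:260,260:380],None,fx=3.3,fy=3.3,interpolation=cv2.INTER_CUBIC)
d=snap('wrist','w10');b=cv2.resize(cv2.imread('pics/w10.png')[:, 90:530],None,fx=.9,fy=.9)
h=min(a.shape[0],b.shape[0]);cv2.imwrite('pics/d11.png',np.hstack([a[:h],b[:h]]))
```

```text
[585.36713545 -55.98498358  38.23894494] [ 0.22112321 -0.55846024  0.6327488 ]
```

View pics/d11.png

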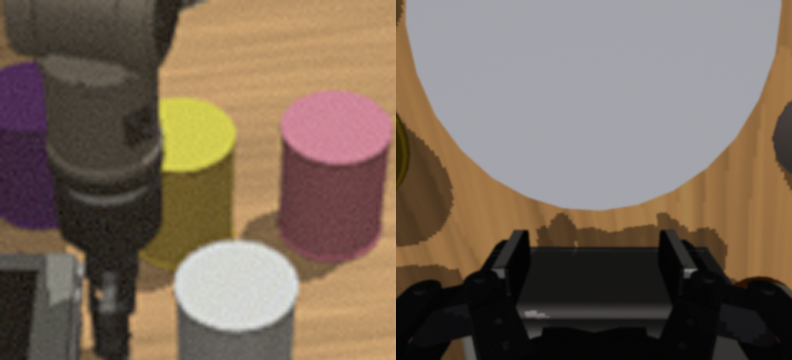

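>>> {"op": "move_arm", "data": {"grip": [1,1,1,1,1,1,1,1,1,1,1,1], "xyz": [[0,0,0],[1,6,0],[1,6,0],[1,7,0],[1,7,0],[1,7,0],[1,6,0],[1,5,0],[0,5,0],[1,5,0],[1,5,0],[1,5,0]], "roll": [0,0,0,0,0,0,0,0,0,0,0,0]}}

```text
time: 8.65
position: [594.7, 3.0, 40.2]
eef_rot: [0.001, 0.757, 0.654, -0.002]
force: [-10.3, -14.0, 25.7]
gripper_width: 1.003
```

Run:
```python
from h import *
s=sense();p=s['position'];print(p,s['force'])
S=snap('scene','scene11');im=cv2.imread('pics/scene11.png')
a=cv2.resize(im[130:260,260:380],None,fx=3.3,fy=3.3,interpolation=cv2.INTER_CUBIC)
d=snap('wrist','w11');b=cv2.resize(cv2.imread('pics/w11.png')[:, 90:530],None,fx=.9,fy=.9)
h=min(a.shape[0],b.shape[0]);cv2.imwrite('pics/d12.png',np.hstack([a[:h],b[:h]]))
```

```text
[594.65473557   2.97623215  40.17070993] [-10.33178252 -13.99325025  25.7467128 ]
```

View pics/d12.png

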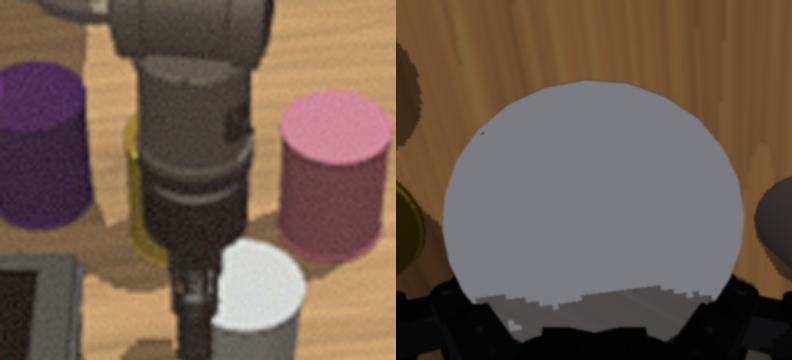

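>>> {"op": "move_arm", "data": {"grip": [1,1,1,1,1,1], "xyz": [[-1,-6,0],[-1,-8,0],[-1,-8,0],[0,-8,0],[0,0,0],[0,0,0]], "roll": [0,0,0,0,0,0]}}

```text
time: 9.25
position: [592.5, -23.0, 38.4]
eef_rot: [0.0, 0.756, 0.654, 0.0]
force: [0.5, -0.1, -1.3]
gripper_width: 1.003
```

Run:
```python
from h import *
s=sense();p=s['position'];print(p,s['force'])
S=snap('scene','scene12');im=cv2.imread('pics/scene12.png')
a=cv2.resize(im[130:260,260:380],None,fx=3.3,fy=3.3,interpolation=cv2.INTER_CUBIC)
d=snap('wrist','w12');b=cv2.resize(cv2.imread('pics/w12.png')[:, 90:530],None,fx=.9,fy=.9)
h=min(a.shape[0],b.shape[0]);cv2.imwrite('pics/d13.png',np.hstack([a[:h],b[:h]]))
```

```text
[592.51370672 -22.99942929  38.37131924] [ 0.47037101 -0.13758228 -1.28801302]
```

View pics/d13.png

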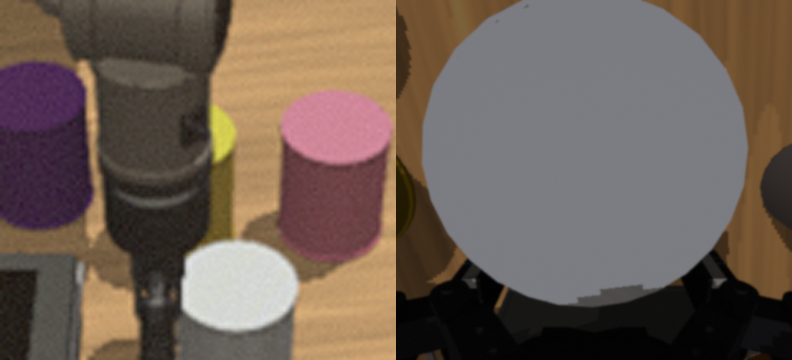

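>>> {"op": "move_arm", "data": {"grip": [1,1,1,1,1,1,1,1,1,1], "xyz": [[-2,0,7],[0,0,8],[0,0,6],[0,0,0],[1,5,0],[1,5,0],[1,5,0],[0,5,0],[1,4,0],[1,4,0]], "roll": [0,0,0,0,0,0,0,0,0,0]}}

```text
time: 10.18
position: [594.7, 6.0, 59.1]
eef_rot: [-0.0, 0.756, 0.655, -0.001]
force: [-3.7, -1.8, 3.0]
gripper_width: 0.996
```

Run:
```python
from h import *
s=sense();p=s['position'];print(p,s['force'])
S=snap('scene','scene13');im=cv2.imread('pics/scene13.png')
a=cv2.resize(im[130:260,260:380],None,fx=3.3,fy=3.3,interpolation=cv2.INTER_CUBIC)
d=snap('wrist','w13');b=cv2.resize(cv2.imread('pics/w13.png')[:, 90:530],None,fx=.9,fy=.9)
h=min(a.shape[0],b.shape[0]);cv2.imwrite('pics/d14.png',np.hstack([a[:h],b[:h]]))
```

```text
[594.67029931   5.95594814  59.13991758] [-3.73276487 -1.84602721  3.03917191]
```

View pics/d14.png

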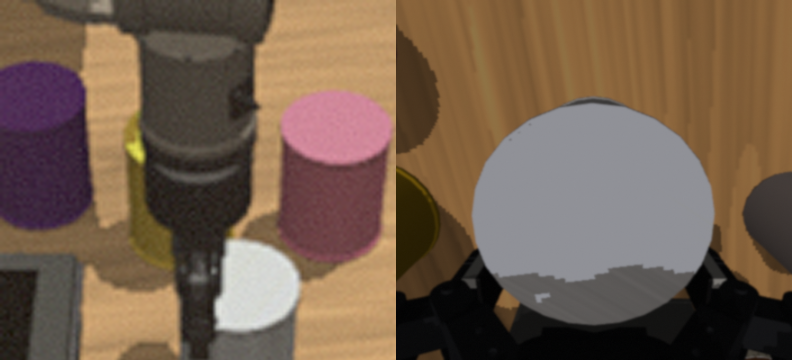

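>>> {"op": "move_arm", "data": {"grip": [1,1,1,1,1], "xyz": [[0,4,0],[1,4,0],[0,4,0],[1,4,0],[0,4,0]], "roll": [0,0,0,0,0]}}

```text
time: 10.7
position: [599.1, 22.6, 61.4]
eef_rot: [0.002, 0.757, 0.654, 0.0]
force: [-5.2, -8.9, 18.3]
gripper_width: 1.004
```

Run:
```python
from h import *
s=sense();p=s['position'];print(p,s['force'])
S=snap('scene','scene14');im=cv2.imread('pics/scene14.png')
a=cv2.resize(im[130:260,260:380],None,fx=3.3,fy=3.3,interpolation=cv2.INTER_CUBIC)
d=snap('wrist','w14');b=cv2.resize(cv2.imread('pics/w14.png')[:, 90:530],None,fx=.9,fy=.9)
h=min(a.shape[0],b.shape[0]);cv2.imwrite('pics/d15.png',np.hstack([a[:h],b[:h]]))
```

```text
[599.06005456  22.5689206   61.43792988] [-5.23297412 -8.93477068 18.25625084]
```

View pics/d15.png

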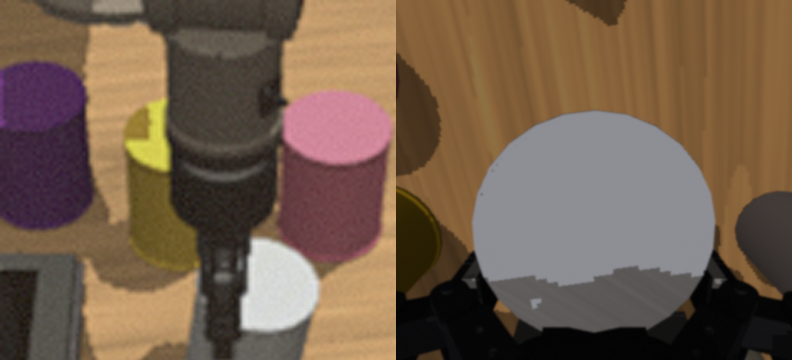

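Run:
```python
from h import *
s=sense();print(s['position'],s['force'],s['moment'])
im=cv2.imread('pics/scene14.png')
cv2.imwrite('pics/d16.png',cv2.resize(im[180:270,300:390],None,fx=6.5,fy=6.5,interpolation=cv2.INTER_CUBIC))
d=ld('w14')
g=cv2.cvtColor(np.asarray(d['img']),cv2.COLOR_RGB2HSV); m=((g[...,1]<40)&(g[...,2]>95)).astype(np.uint8)
cs,_=cv2.findContours(m,0,1);c=max(cs,key=cv2.contourArea);print(cv2.minEnclosingCircle(c),cv2.boundingRect(c),cv2.fitEllipse(cv2.convexHull(c)))
(u,v)=cv2.fitEllipse(cv2.convexHull(c))[0]
print(ray(d,u,v,115))
```

```text
[599.01601382  23.12490151  61.53229667] [-3.71807619 -7.67075416 12.80200371] [-1.23053197  0.96627234  0.10813424]
((309.21771240234375, 251.56411743164062), 134.83473205566406) (175, 123, 270, 239) ((309.0552062988281, 248.09173583984375), (249.30873107910156, 269.9446716308594), 85.23748779296875)
[604.0938174   51.78906214 115.        ]
```

View pics/d16.png

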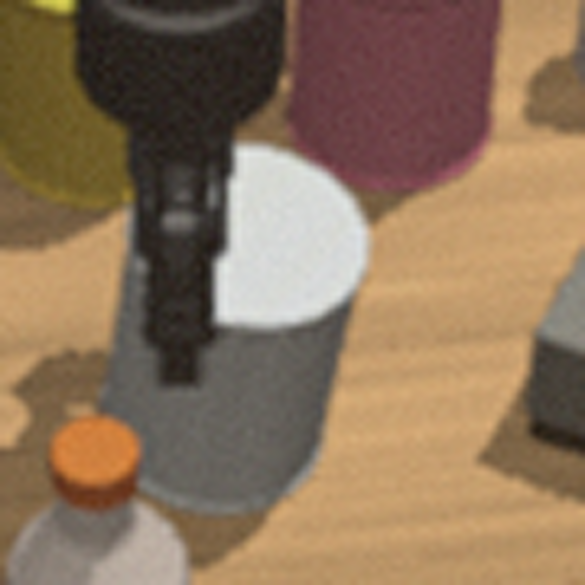

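>>> {"op": "move_arm", "data": {"grip": [1,1,1,1,1,1,1,1,1,1,1], "xyz": [[0,-3,0],[-1,-3,0],[0,-3,0],[-1,-4,0],[-1,-6,0],[-1,-8,0],[-1,-8,0],[-1,-8,0],[0,0,-7],[0,0,-5],[0,0,0]], "roll": [0,0,0,0,0,0,0,0,0,0,0]}}

```text
time: 11.72
position: [588.5, -22.4, 48.6]
eef_rot: [-0.001, 0.757, 0.653, -0.003]
force: [-12.4, -6.4, 17.8]
gripper_width: 0.999
```

```bash
cat >> h.py <<'E'
def both(n):
    s=sense();print(np.round(s['position'],1),np.round(s['force'],1))
    snap('scene','s'+n);im=cv2.imread(f'pics/s{n}.png')
    a=cv2.resize(im[150:270,290:390],None,fx=4,fy=4,interpolation=cv2.INTER_CUBIC)
    d=snap('wrist','w'+n);b=cv2.resize(cv2.imread(f'pics/w{n}.png')[:, 130:490],None,fx=1,fy=1)
    h=min(a.shape[0],b.shape[0]);cv2.imwrite(f'pics/b{n}.png',np.hstack([a[:h] if h<a.shape[0]-0 and 0 else a[-h:],b[:h]]))
E
python3 -c "
from h import *
both('15')"
```

```text
[588.5 -22.4  48.6] [-12.4  -6.4  17.8]
```

View pics/b15.png

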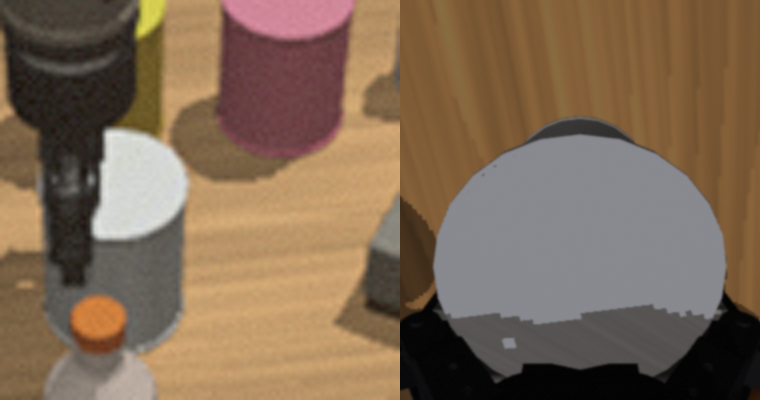

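>>> {"op": "move_arm", "data": {"grip": [1,1,1,1], "xyz": [[0,3,2],[1,4,0],[0,4,0],[1,4,0]], "roll": [0,0,0,0]}}

```text
time: 12.15
position: [593.2, -10.1, 52.3]
eef_rot: [0.003, 0.758, 0.653, -0.002]
force: [-12.7, -18.2, 30.7]
gripper_width: 0.996
```

```bash
python3 -c "
from h import *
both('16')"
```

```text
[593.2 -10.1  52.3] [-12.7 -18.2  30.7]
```

View pics/b16.png

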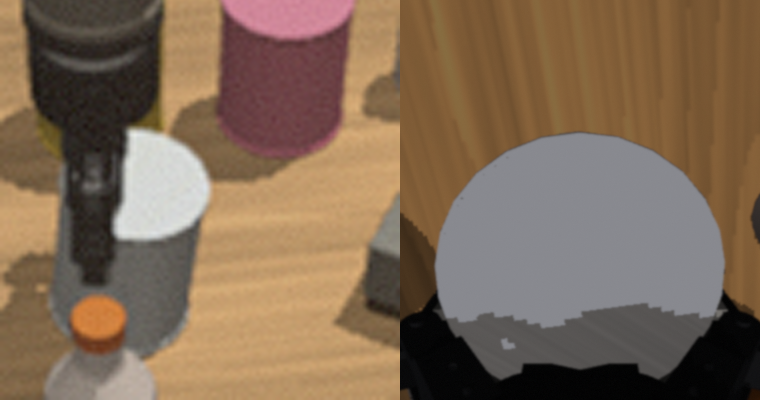

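>>> {"op": "move_arm", "data": {"grip": [1,1,1,1], "xyz": [[0,0,3],[0,0,3],[0,0,3],[0,0,0]], "roll": [0,0,0,0]}}

```text
time: 12.58
position: [593.7, -1.8, 58.6]
eef_rot: [-0.0, 0.756, 0.655, 0.0]
force: [0.6, 0.1, -5.9]
gripper_width: 1.001
```

```bash
python3 -c "
from h import *
both('17')"
```

```text
[593.7  -1.8  58.6] [ 0.6  0.1 -5.9]
```

View pics/b17.png

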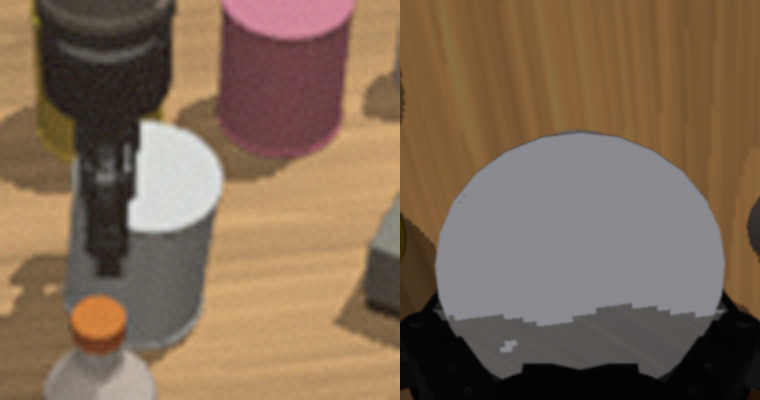

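Run:
```python
from h import *
for f in('w17',):
    d=ld(f)
    # visible arc points: far rim and sides (wrist px): far (310,131), left (305-? )
    for u,v in((310,131),(165,265),(455,265)): print(ray(d,u,v,118))
d=ld('s17');c=lambda u,v:(290+u/4,150+20*0+ (v+80)/4)
print(ray(d,*c(223,185),118),ray(d,*c(160,122),118),ray(d,*c(150,345),3))
```

```text
[604.67595162  66.42798355 118.        ]
[550.89221203  30.07487496 118.        ]
[646.17037955  16.46899856 118.        ]
[605.17739895  64.89452188 118.        ] [545.78733753  35.19975269 118.        ] [629.9967538  16.6125465   3.       ]
```

>>> {"op": "move_arm", "data": {"grip": [1,1,1,1,1,1,1,1,1,1,1], "xyz": [[0,0,3],[0,1,3],[1,4,0],[1,8,0],[1,9,0],[1,10,0],[2,10,0],[1,10,0],[1,8,0],[1,6,0],[1,4,0]], "roll": [0,0,0,0,0,0,0,0,0,0,0]}}

```text
time: 13.6
position: [603.5, 69.1, 64.4]
eef_rot: [-0.0, 0.755, 0.655, -0.0]
force: [0.7, 0.5, -5.4]
gripper_width: 1.002
```

```bash
python3 -c "
from h import *
both('18')
d=ld('w18')
for u,v in((310,131),(165,265),(455,265)): print(ray(d,u,v,122))"
```

```text
[603.5  69.1  64.4] [ 0.7  0.5 -5.4]
[614.78536494 137.59266366 122.        ]
[559.89843459 100.42369292 122.        ]
[657.20268674  86.61562467 122.        ]
```

View pics/b18.png

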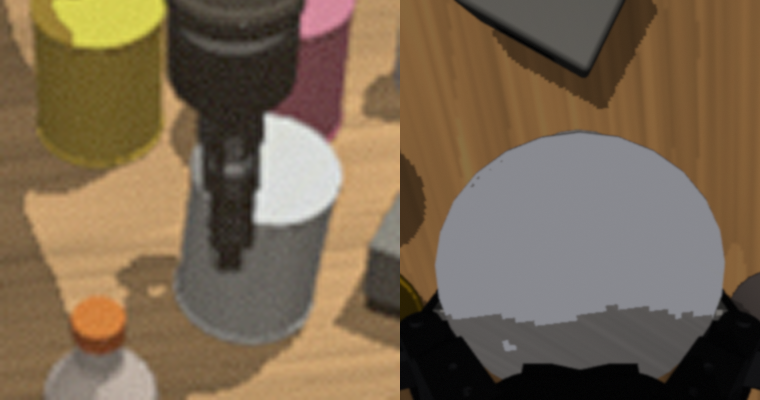

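>>> {"op": "move_arm", "data": {"grip": [1,1,1,1], "xyz": [[0,0,-2],[0,0,-2],[0,0,-2],[0,0,0]], "roll": [0,0,0,0]}}

```text
time: 14.03
position: [603.0, 67.0, 58.0]
eef_rot: [-0.0, 0.756, 0.654, -0.0]
force: [-0.6, 0.1, -5.0]
gripper_width: 0.998
```

```bash
python3 -c "
from h import *
both('19')"
```

```text
[603.  67.  58.] [-0.6  0.1 -5. ]
```

View pics/b19.png

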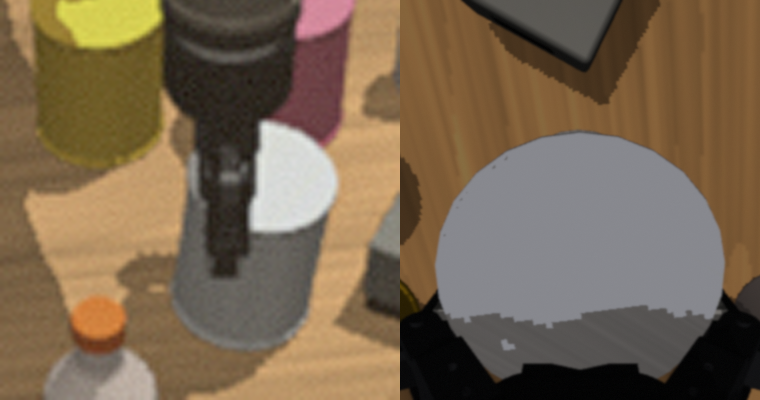

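>>> {"op": "move_arm", "data": {"grip": [1,1,1,1,1,1,1], "xyz": [[0,0,-2],[0,0,-2],[0,-1,-2],[0,-2,-2],[0,-2,-1],[0,-3,-1],[0,-3,0]], "roll": [0,0,0,0,0,0,0]}}

```text
time: 14.72
position: [602.8, 56.7, 48.5]
eef_rot: [-0.001, 0.756, 0.655, -0.0]
force: [-5.3, 3.4, 5.5]
gripper_width: 1.0
```

```bash
python3 -c "
from h import *
both('20')"
```

```text
[602.8  56.7  48.5] [-5.3  3.4  5.5]
```

View pics/b20.png

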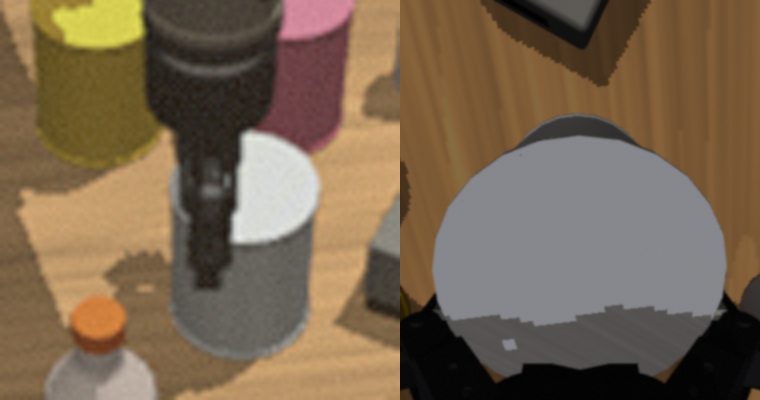

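>>> {"op": "move_arm", "data": {"grip": [1,1,1,1,1], "xyz": [[-1,0,-2],[0,0,-2],[0,-2,-1],[0,-3,-1],[0,-3,0]], "roll": [0,0,0,0,0]}}

```text
time: 15.23
position: [602.9, 50.2, 43.3]
eef_rot: [-0.0, 0.755, 0.655, 0.001]
force: [-1.1, -0.1, 1.3]
gripper_width: 0.998
```

```bash
python3 -c "
from h import *
both('21')"
```

```text
[602.9  50.2  43.3] [-1.1 -0.1  1.3]
```

View pics/b21.png

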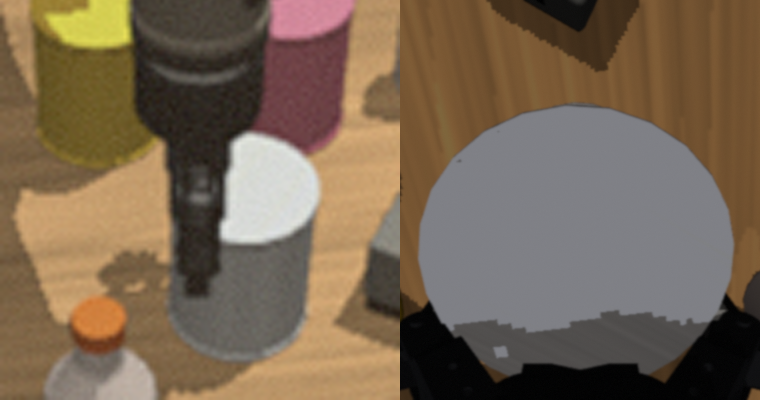

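>>> {"op": "move_arm", "data": {"grip": [1,1,1,1,1,1,1,1], "xyz": [[0,-4,0],[-1,-5,0],[-1,-7,0],[-1,-8,0],[-1,-8,0],[-1,-8,5],[0,0,20],[0,0,20]], "roll": [0,0,0,0,0,0,0,0]}}

```text
time: 16.0
position: [596.5, 6.7, 87.6]
eef_rot: [-0.0, 0.757, 0.654, -0.001]
force: [0.5, 0.6, 0.4]
gripper_width: 1.001
```

```bash
python3 -c "
from h import *
both('22')
d=ld('w22')
g=cv2.cvtColor(np.asarray(d['img']),cv2.COLOR_RGB2HSV); m=((g[...,1]<40)&(g[...,2]>95)).astype(np.uint8)
cs,_=cv2.findContours(m,0,1);c=max(cs,key=cv2.contourArea);e=cv2.fitEllipse(c);print(e,ray(d,*e[0],115)); bx=np.array([575.5,-175.3]); p=ray(d,*e[0],115)[:2]-bx; print('own',p@[.9896,-.144],p@[.144,.9896])"
```

```text
[596.5   6.7  87.6] [0.5 0.6 0.4]
((300.0421447753906, 105.15347290039062), (228.1262664794922, 232.5228271484375), 102.2667465209961) [607.81590039  82.16054647 115.        ]
own -5.0945036692017105 259.43644644065154
```

View pics/b22.png

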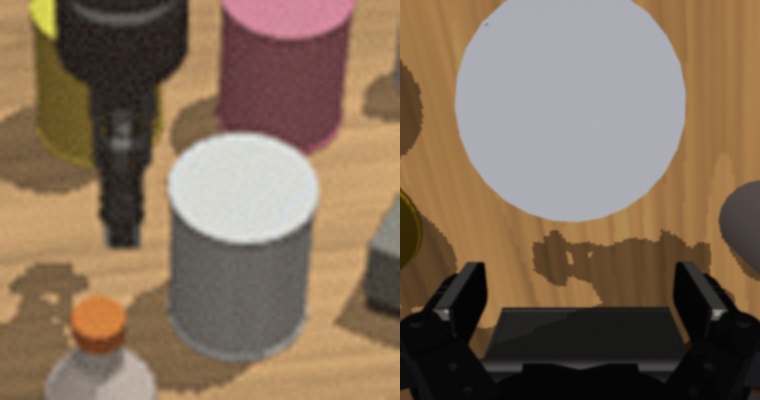

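>>> {"op": "move_arm", "data": {"grip": [-1,-1,-1,-1,-1,-1,-1,-1,-1,-1,-1,-1], "xyz": [[0,0,30],[0,-10,30],[-5,-35,0],[-5,-35,0],[-5,-35,0],[-5,-35,0],[-5,-35,0],[-5,-35,0],[-5,-35,0],[-4,-35,0],[-3,-30,0],[0,0,0]], "roll": [0,0,0,0,0,0,0,0,0,0,0,0]}}

```text
time: 17.1
position: [552.0, -320.1, 148.0]
eef_rot: [0.002, 0.759, 0.651, -0.002]
force: [-0.7, -1.7, 1.0]
gripper_width: -0.004
```

Run:
```python
from h import *
s=sense();print(s['position'])
d=snap('scene','s23');p=ray(d,290+243/4,150+267/4,115);print('tin',p)
q=p[:2]-[575.5,-175.3];print(q@[.144,.9896])
d=snap('top','t23')
im=cv2.imread('pics/t23.png');cv2.imwrite('pics/t23c.png',cv2.resize(im[80:290,160:500],None,fx=2.3,fy=2.3))
im=cv2.imread('pics/s23.png');cv2.imwrite('pics/s23c.png',cv2.resize(im[130:310,140:360],None,fx=3.3,fy=3.3))
```

```text
[ 551.98605923 -320.12263381  148.02495326]
tin [605.795533    77.22687203 115.        ]
254.26314931032354
```

View pics/t23c.png

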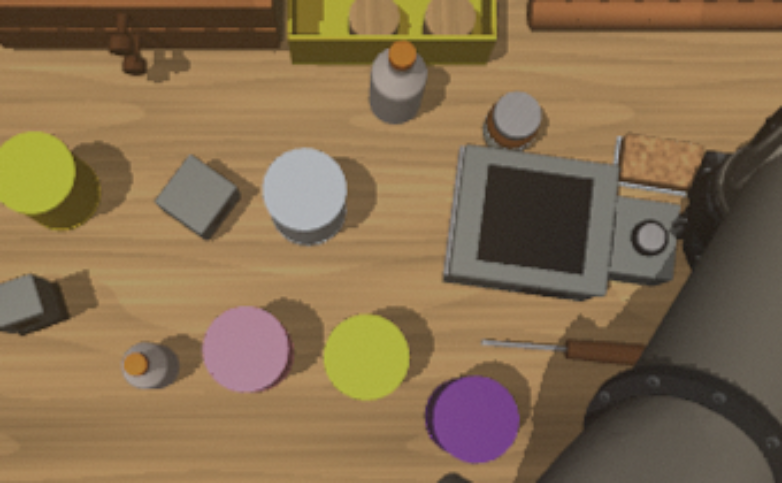

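View pics/s23c.png

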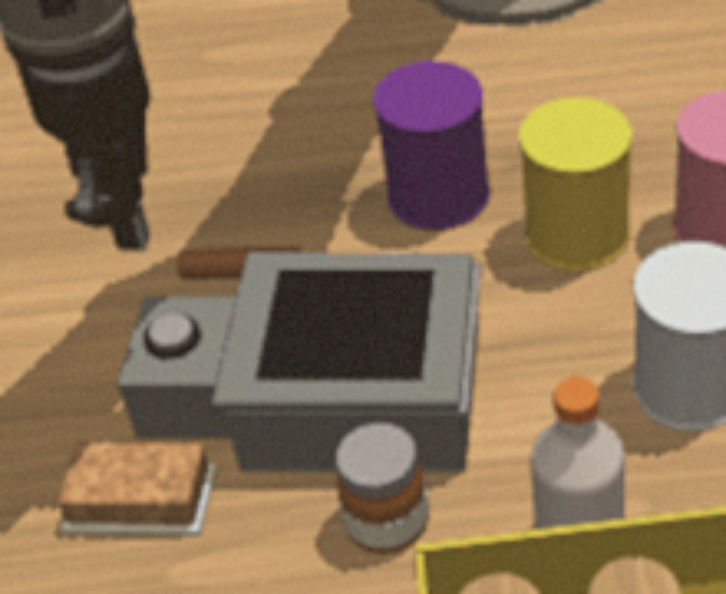

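Run:
```python
from h import *
T=ld('t23');S=ld('s23')
print('tin top',ray(T,160+305/2.3,80+189/2.3,115))
for dz in(-22,0,10,30):
  X=(552,-320.1,148+dz);print(dz,(proj(T,X)-[160,80])*2.3,(proj(S,X)-[140,130])*3.3)
print('btn',(proj(T,(555.8,-310.9,77))-[160,80])*2.3,(proj(S,(555.8,-310.9,77))-[140,130])*3.3)
im=cv2.imread('pics/t23.png')
cv2.imwrite('pics/t23d.png',cv2.resize(im[130:220,410:500],None,fx=6.5,fy=6.5,interpolation=cv2.INTER_CUBIC))
```

```text
tin top [602.64795515  77.88737078 115.        ]
-22 [674.4714961  232.57697153] [147.13303459 280.07257714]
0 [681.46740943 229.29104875] [140.65443597 258.96720798]
10 [684.74630342 227.7509793 ] [137.65000998 249.17967162]
30 [691.49915566 224.57922031] [131.52566878 229.22836899]
btn [651.62307271 236.11376234] [173.13793629 327.47797832]
```

View pics/t23d.png

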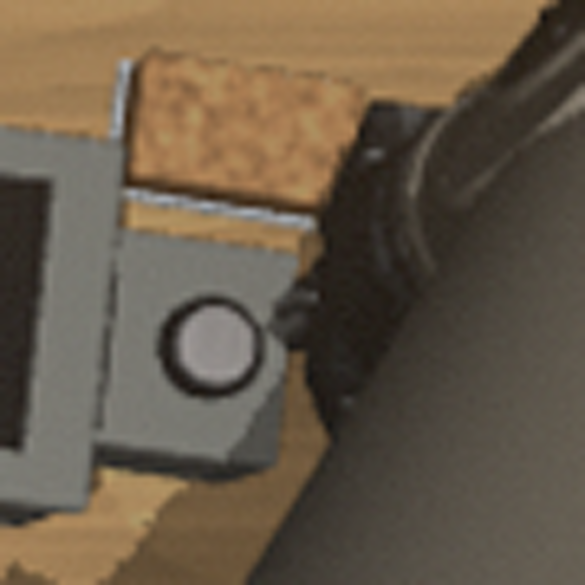

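>>> {"op": "move_arm", "data": {"grip": [-1,-1,-1,-1], "xyz": [[3,4,-20],[0,0,-20],[0,0,-15],[0,0,0]], "roll": [0,0,0,0]}}

```text
time: 17.53
position: [557.1, -303.9, 89.0]
eef_rot: [-0.003, 0.755, 0.656, -0.001]
force: [-0.8, -0.4, -0.0]
gripper_width: -0.0
```

>>> {"op": "move_arm", "data": {"grip": [-1,-1,-1,-1,-1], "xyz": [[-2,-11,0],[0,0,-5],[0,0,-5],[0,0,-3],[0,0,0]], "roll": [0,0,0,0,0]}}

```text
time: 17.95
position: [556.3, -318.0, 79.1]
eef_rot: [-0.0, 0.756, 0.655, 0.0]
force: [0.4, -0.7, 0.6]
gripper_width: 0.002
```

Run:
```python
from h import *
s=sense();print(s['position'],s['force'])
snap('scene','s24');im=cv2.imread('pics/s24.png');cv2.imwrite('pics/s24c.png',cv2.resize(im[160:260,140:260],None,fx=6,fy=6,interpolation=cv2.INTER_CUBIC))
```

```text
[ 556.33712577 -318.00094645   79.10474201] [ 0.35542442 -0.67380484  0.64444107]
```

View pics/s24c.png

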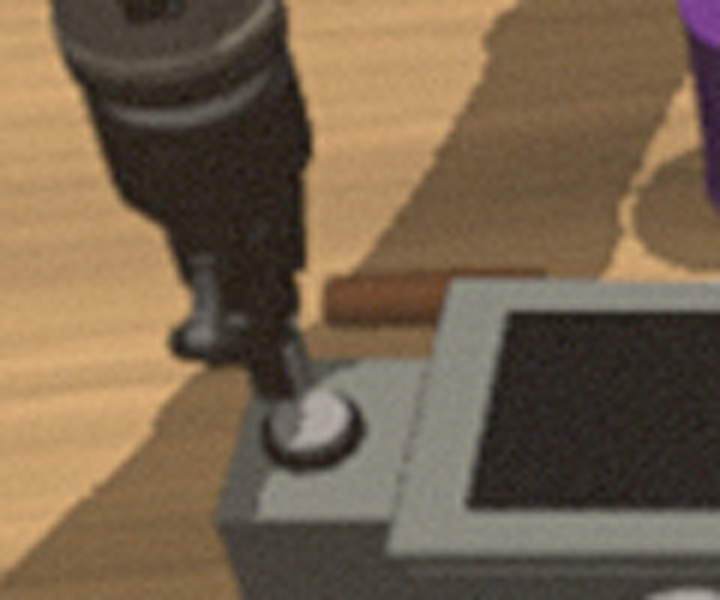

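>>> {"op": "move_arm", "data": {"grip": [-1,-1,-1,-1,-1], "xyz": [[0,3,-4],[0,0,-4],[0,0,-3],[0,0,-3],[0,0,0]], "roll": [0,0,0,0,0]}}

```text
time: 18.42
position: [556.1, -315.0, 64.7]
eef_rot: [-0.001, 0.756, 0.655, -0.0]
force: [-0.3, -0.1, 0.4]
gripper_width: 0.001
```

>>> {"op": "move_arm", "data": {"grip": [-1,-1,-1,-1], "xyz": [[0,0,-3],[0,0,-2],[0,0,-2],[0,0,0]], "roll": [0,0,0,0]}}

```text
time: 18.75
position: [556.5, -315.5, 58.4]
eef_rot: [0.0, 0.756, 0.655, 0.0]
force: [-1.1, 0.1, 3.2]
gripper_width: -0.001
```

Run:
```python
from h import *
s=sense();print(s['position'],s['force'])
snap('scene','s25');im=cv2.imread('pics/s25.png');cv2.imwrite('pics/s25c.png',cv2.resize(im[160:260,140:260],None,fx=6,fy=6,interpolation=cv2.INTER_CUBIC))
```

```text
[ 556.53054455 -315.47504675   58.42611757] [-1.05689927  0.10586385  3.23060092]
```

View pics/s25c.png

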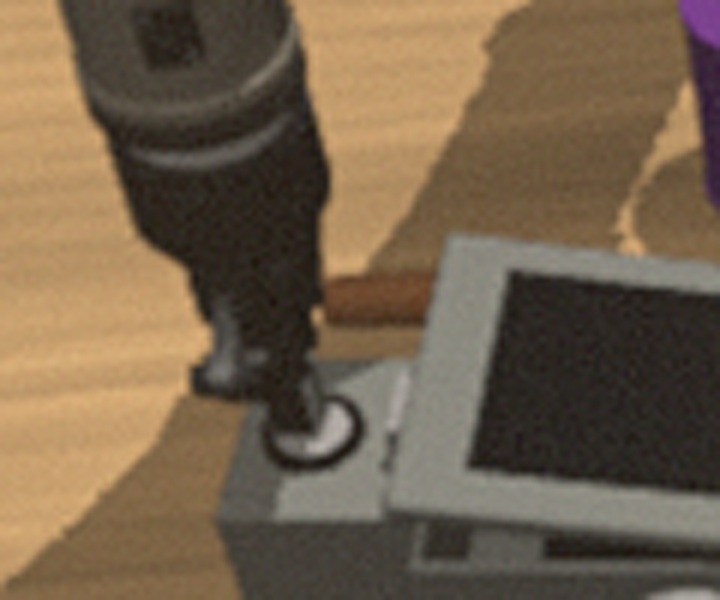

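>>> {"op": "move_arm", "data": {"grip": [-1,-1,-1,-1,-1,-1,-1,-1,-1,-1,-1,-1], "xyz": [[0,0,5],[0,-3,10],[0,-5,15],[0,0,20],[0,0,20],[0,0,20],[0,0,20],[0,0,20],[0,0,0],[0,0,0],[0,0,0],[0,0,0]], "roll": [0,0,0,0,0,0,0,0,0,0,0,0]}}

```text
time: 19.8
position: [555.8, -322.9, 187.5]
eef_rot: [-0.001, 0.756, 0.655, -0.0]
force: [-1.1, -0.7, 0.1]
gripper_width: 0.003
```

Run:
```python
from h import *
s=sense();print(s['position'],s['force'])
snap('scene','s26');im=cv2.imread('pics/s26.png');cv2.imwrite('pics/s26c.png',cv2.resize(im[100:310,140:400],None,fx=2.8,fy=2.8,interpolation=cv2.INTER_CUBIC))
```

```text
[ 555.84096267 -322.9226219   187.5456195 ] [-1.08123104 -0.65295417  0.13718049]
```

View pics/s26c.png

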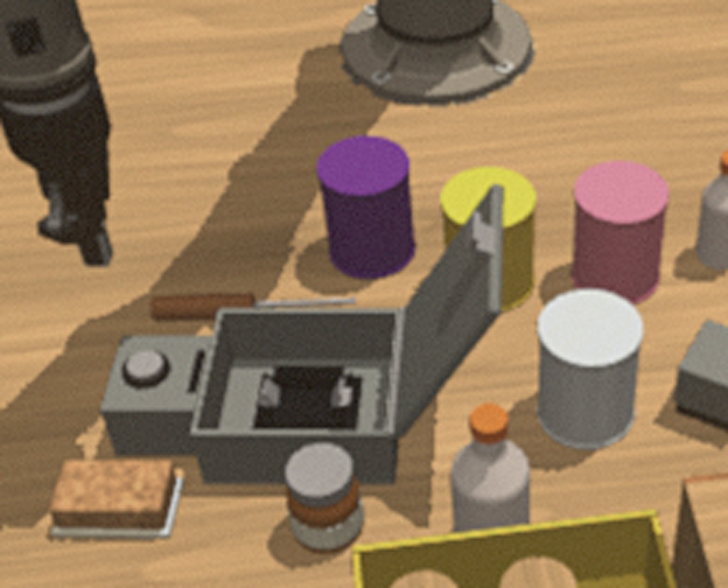

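>>> {"op": "move_arm", "data": {"grip": [-1,-1,-1,1,1,1,1,1,1,1,1,1], "xyz": [[-10,20,25],[-15,30,15],[-15,36,5],[-10,39,0],[-5,40,0],[-3,40,0],[-2,40,0],[-2,40,0],[-2,40,0],[-2,40,0],[-2,40,0],[-2,40,0]], "roll": [0,0,0,0.06,0.06,0.06,0.06,0.06,0.06,0.06,0.06,0.06]}}

```text
time: 20.85
position: [485.6, 123.4, 233.1]
eef_rot: [-0.0, 0.553, 0.833, -0.0]
force: [1.1, -0.7, 0.0]
gripper_width: 0.996
```

Run:
```python
from h import *
s=sense();print(s['position'],s['eef_rot'],s['force'])
snap('scene','s27');im=cv2.imread('pics/s27.png');cv2.imwrite('pics/s27c.png',cv2.resize(im[100:310,140:400],None,fx=2.8,fy=2.8,interpolation=cv2.INTER_CUBIC))
```

```text
[485.57770934 123.37289635 233.05063615] [-2.64079890e-04  5.52590968e-01  8.33452486e-01 -3.24805272e-04] [ 1.12595158 -0.72609149  0.04534488]
```

View pics/s27c.png

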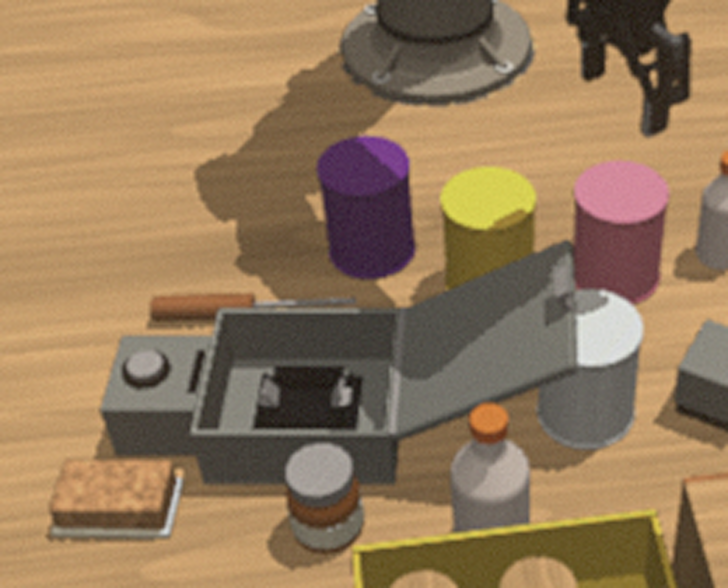

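>>> {"op": "move_arm", "data": {"grip": [1,1,1,1,1,1,1,1,1], "xyz": [[0,38,-10],[0,38,-10],[0,38,-10],[0,38,-10],[0,38,-10],[0,38,-10],[-1,30,-10],[0,8,-10],[0,0,0]], "roll": [0,0,0,0,0,0,0,0,0]}}

```text
time: 21.65
position: [483.0, 389.6, 150.2]
eef_rot: [-0.001, 0.552, 0.834, -0.002]
force: [-0.7, -0.4, -0.6]
gripper_width: 0.998
```

Run:
```python
from h import *
s=sense();print(s['position'],s['eef_rot'],s['force'])
snap('wrist','w28')
snap('scene','s28');im=cv2.imread('pics/s28.png');cv2.imwrite('pics/s28c.png',cv2.resize(im[120:260,380:540],None,fx=4.2,fy=4.2,interpolation=cv2.INTER_CUBIC))
```

```text
[482.97613102 389.61725843 150.15938983] [-8.09250585e-04  5.51839755e-01  8.33946901e-01 -2.18990081e-03] [-0.70060758 -0.42274576 -0.55534518]
```

View pics/w28.png

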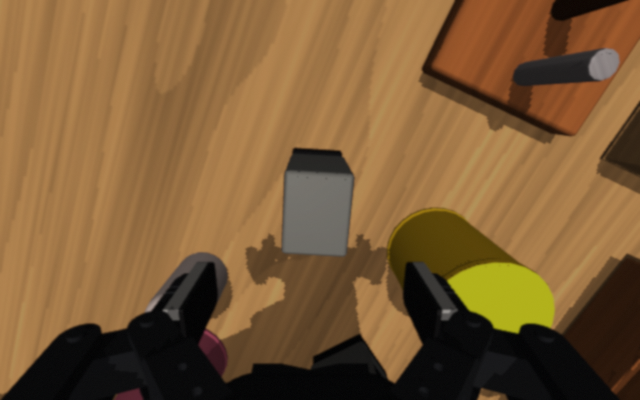

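View pics/s28c.png

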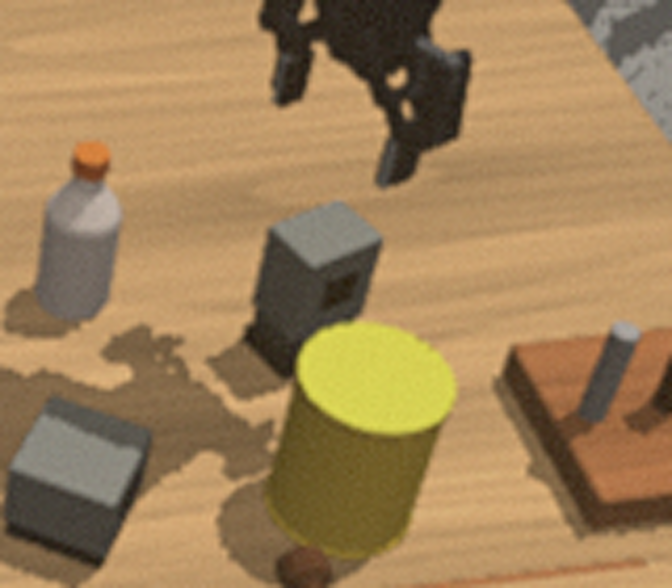

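Run:
```python
from h import *
d=ld('w28')
P=[ray(d,u,v,104)[:2] for u,v in((287,167),(354,173),(347,256),(282,249))]
print(np.round(P,1),np.mean(P,0))
for a,b in((0,1),(3,2),(0,3),(1,2)):
    e=P[b]-P[a];print(a,b,np.hypot(*e),np.degrees(np.arctan2(e[1],e[0])))
T=ld('top0');c=ray(T,140+127/3.7,120+130/3.7,115);print('yel',c)
e=np.array([np.cos(.4),np.sin(.4)]);q=c[:2]-np.mean(P,0);print('rel jaw',q@e,q@[-e[1],e[0]])
```

```text
[[456.2 417.8]
 [496.9 430.9]
 [517.7 376. ]
 [474.3 363.3]] [486.29031531 397.00110917]
0 1 42.75874162458108 17.89147930906111
3 2 45.18004931205568 16.381533528223578
0 3 57.407645187980016 -71.63911327368066
1 2 58.6667682830725 -69.2986642972725
yel [620.94401776 372.14521836 115.        ]
rel jaw 114.34493323079823 -75.33041309619284
```

>>> {"op": "move_arm", "data": {"grip": [1,1,1,1,1,1,1], "xyz": [[1,4,0],[0,0,-25],[0,0,-25],[0,0,-25],[0,0,-20],[0,0,-8],[0,0,0]], "roll": [-0.04,0,0,0,0,0,0]}}

```text
time: 22.33
position: [486.4, 388.7, 49.4]
eef_rot: [0.0, 0.571, 0.821, -0.002]
force: [-0.0, -0.8, -0.2]
gripper_width: 1.003
```

Run:
```python
from h import *
s=sense();print(s['position'],s['eef_rot'],s['force'])
snap('wrist','w29')
snap('scene','s29');im=cv2.imread('pics/s29.png');a=cv2.resize(im[120:240,390:510],None,fx=3.3,fy=3.3,interpolation=cv2.INTER_CUBIC)
b=cv2.imread('pics/w29.png')[:,130:490];cv2.imwrite('pics/b29.png',np.hstack([a[:396],b[:396]]))
```

```text
[486.4322335  388.72065366  49.43723305] [ 8.39654584e-05  5.71439281e-01  8.20642625e-01 -1.68036846e-03] [-0.04162723 -0.84485769 -0.23998183]
```

View pics/b29.png

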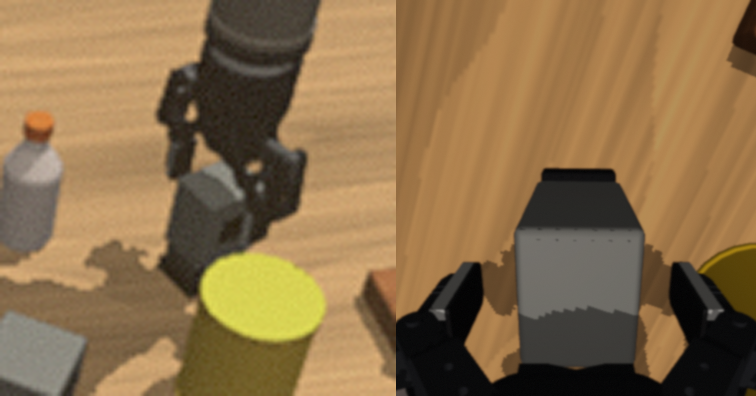

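>>> {"op": "move_arm", "data": {"grip": [1,1,1,-1,-1,-1,-1,-1,-1], "xyz": [[-2,5,-4],[0,0,-3],[0,0,0],[0,0,0],[0,0,0],[0,0,0],[0,0,0],[0,0,0],[0,0,0]], "roll": [0,0,0,0,0,0,0,0,0], "squeeze": 70}}

```text
time: 23.18
position: [484.9, 396.9, 43.9]
eef_rot: [0.0, 0.57, 0.821, 0.0]
force: [-0.4, 0.1, 3.3]
gripper_width: 0.529
```

Run:
```python
from h import *
s=sense();print(s['position'],s['eef_rot'],s['force'],s['gripper_width'])
snap('wrist','w30')
snap('scene','s30');im=cv2.imread('pics/s30.png');a=cv2.resize(im[120:240,390:510],None,fx=3.3,fy=3.3,interpolation=cv2.INTER_CUBIC)
b=cv2.imread('pics/w30.png')[:,130:490];cv2.imwrite('pics/b30.png',np.hstack([a[:396],b[:396]]))
```

```text
[484.91665415 396.86846208  43.92546183] [1.34323737e-04 5.70387316e-01 8.21375714e-01 4.77087802e-04] [-0.37558773  0.06996379  3.26885155] 0.528764695316792
```

View pics/b30.png

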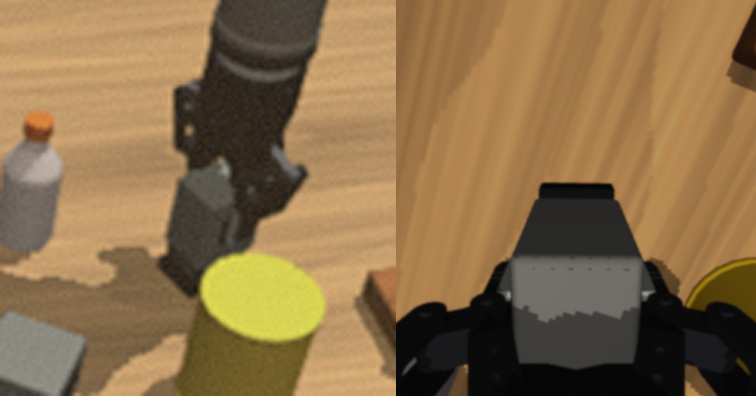

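>>> {"op": "move_arm", "data": {"grip": [-1,-1,-1,-1,-1,-1,-1,-1,-1], "xyz": [[0,0,5],[0,0,15],[0,0,25],[0,0,30],[0,0,30],[0,0,30],[0,0,30],[0,0,20],[0,0,0]], "roll": [0,0,0,0,0,0,0,0,0]}}

```text
time: 24.03
position: [486.2, 397.8, 233.1]
eef_rot: [0.001, 0.57, 0.821, 0.003]
force: [0.6, 0.8, -1.4]
gripper_width: 0.534
```

Run:
```python
from h import *
s=sense();print(s['position'],s['eef_rot'],s['force'],s['gripper_width'])
snap('top','t31');im=cv2.imread('pics/t31.png');cv2.imwrite('pics/t31c.png',cv2.resize(im[120:230,330:470],None,fx=5.4,fy=5.4,interpolation=cv2.INTER_CUBIC))
snap('scene','s31');im=cv2.imread('pics/s31.png');cv2.imwrite('pics/s31c.png',cv2.resize(im[195:285,165:305],None,fx=5.4,fy=5.4,interpolation=cv2.INTER_CUBIC))
```

```text
[486.18326167 397.79169596 233.08222822] [5.03314994e-04 5.70446843e-01 8.21327272e-01 3.41442184e-03] [ 0.55120404  0.8375425  -1.43726969] 0.5335109409961984
```

View pics/t31c.png

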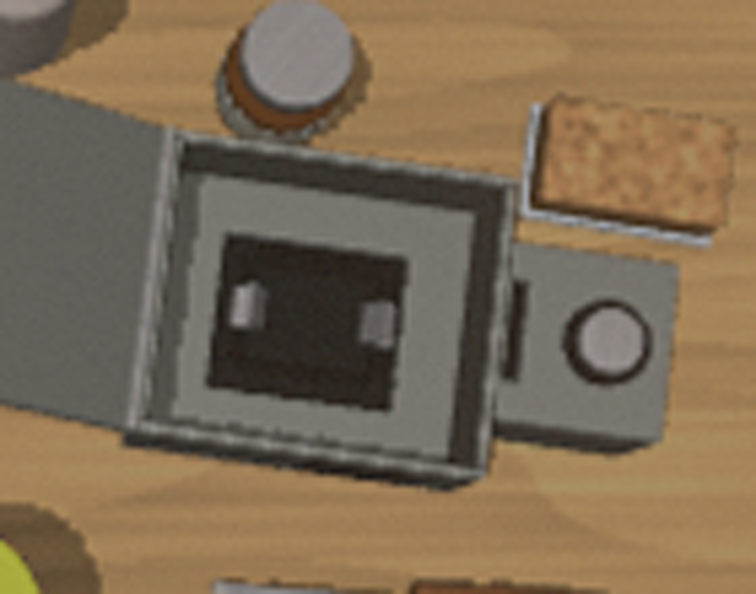

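View pics/s31c.png

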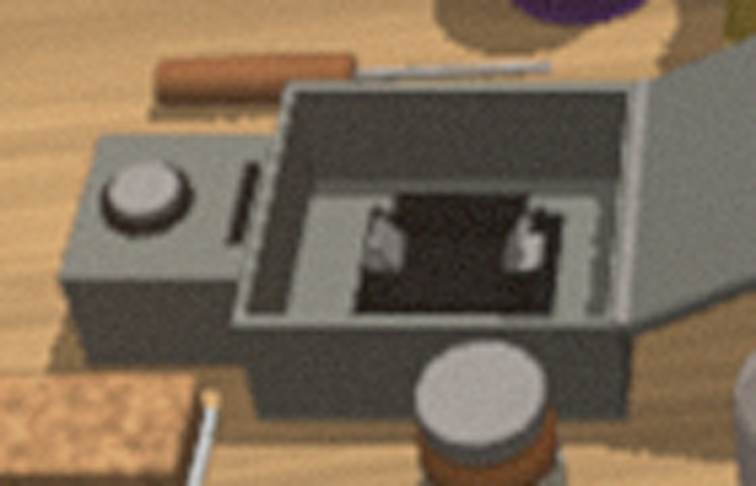

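View pics/s31.png

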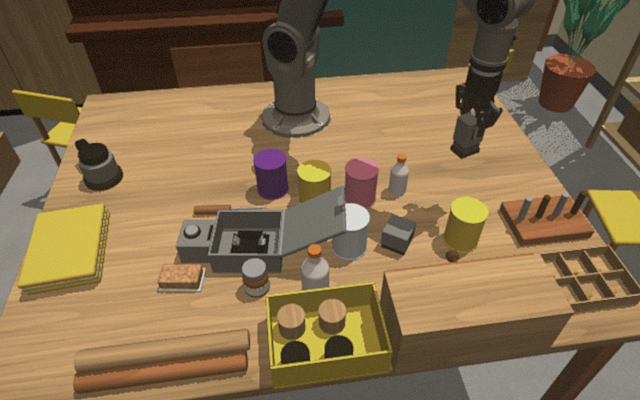

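Run:
```python
from h import *
T=ld('t31');S=ld('s31')
t=lambda u,v,z:ray(T,330+u/5.4-.4,120+v/5.4-.4,z)[:2]
s=lambda u,v,z:ray(S,165+u/5.4-.4,195+v/5.4-.4,z)[:2]
P=[t(*q,70) for q in((165,130),(517,183),(487,468),(127,430))];print('rimT',np.round(P,1),np.mean(P,0))
Q=[s(*q,70) for q in((287,86),(640,86),(628,325),(235,325))];print('rimS',np.round(Q,1),np.mean(Q,0))
for R in(P,[Q[2],Q[3],Q[0],Q[1]]):
  for a,b in((1,0),(2,3)):
    e=R[a]-R[b];print(np.hypot(*e),np.arctan2(e[0],-e[1]))
print('pawlT',t(247,305,40),t(379,323,40),'S',s(383,245,40),s(526,245,40))
print('baseT z10',np.mean([t(*q,10) for q in((228,235),(408,258),(390,408),(208,385))],0))
print('btnT',t(612,341,77),'S',s(148,190,77))
```

```text
rimT [[ 661.2  -97.7]
 [ 634.6 -269. ]
 [ 495.3 -249.2]
 [ 514.2  -76.7]] [ 576.30160196 -173.142759  ]
rimS [[ 492.3 -251.3]
 [ 516.8  -83.3]
 [ 662.6 -100.3]
 [ 637.6 -271.4]] [ 577.30996932 -176.57738794]
173.39174749023323 -0.15369972165359846
173.49015642753392 -0.10912376249992743
172.93405938802726 -0.14529791535787312
169.70793616001146 -0.14496457307152522
pawlT [ 579.80655576 -140.45022186] [ 570.61322103 -205.88577529] S [ 573.73804935 -210.34445952] [ 583.42751637 -144.07889508]
baseT z10 [ 576.53222027 -176.40837391]
btnT [ 555.56656698 -309.89589222] S [ 557.49594577 -311.9235235 ]
```

>>> {"op": "move_arm", "data": {"grip": [-1,-1,-1,-1,-1,-1,-1,-1,-1,-1,-1,-1], "xyz": [[3,-20,0],[6,-36,0],[6,-38,0],[6,-38,0],[6,-38,0],[6,-38,0],[6,-38,0],[6,-38,0],[6,-38,0],[6,-38,0],[6,-38,0],[6,-38,0]], "roll": [0,0,-0.05,-0.05,-0.05,-0.05,-0.05,-0.05,-0.05,-0.05,-0.05,-0.049]}}

```text
time: 25.13
position: [551.7, -41.0, 226.2]
eef_rot: [-0.001, 0.756, 0.654, -0.002]
force: [0.4, 0.2, -3.1]
gripper_width: 0.531
```

>>> {"op": "move_arm", "data": {"grip": [-1,-1,-1,-1,-1,-1,-1], "xyz": [[7,-38,0],[7,-38,0],[6,-38,0],[2,-15,0],[0,-5,-10],[0,0,-15],[0,0,0]], "roll": [0,0,0,0,0,0,0]}}

```text
time: 25.72
position: [572.3, -171.9, 198.5]
eef_rot: [-0.003, 0.756, 0.655, -0.003]
force: [-0.6, 1.4, -3.2]
gripper_width: 0.527
```

Run:
```python
from h import *
s=sense();print(s['position'],s['eef_rot'],s['force'],s['gripper_width'])
snap('top','t32');im=cv2.imread('pics/t32.png');cv2.imwrite('pics/t32c.png',cv2.resize(im[100:250,310:480],None,fx=4,fy=4,interpolation=cv2.INTER_CUBIC))
snap('scene','s32');im=cv2.imread('pics/s32.png');cv2.imwrite('pics/s32c.png',cv2.resize(im[150:290,165:305],None,fx=4.2,fy=4.2,interpolation=cv2.INTER_CUBIC))
snap('wrist','w32')
```

```text
[ 572.31693084 -171.85924634  198.47722037] [-0.00341679  0.75552702  0.65510337 -0.00261263] [-0.56320069  1.37814259 -3.18334697] 0.5266934035074922
```

View pics/s32c.png

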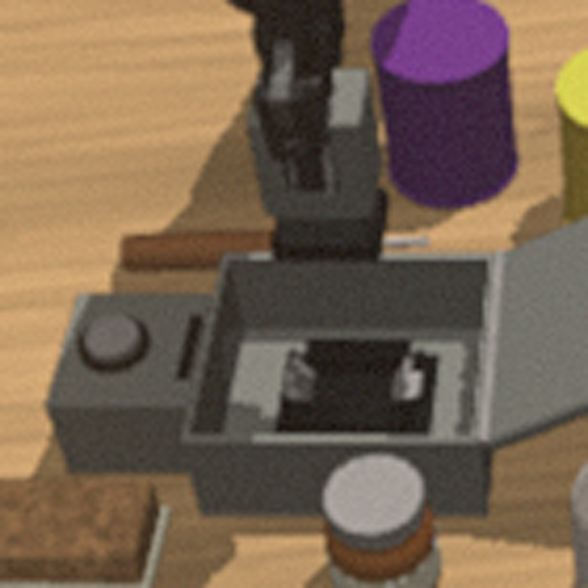

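View pics/w32.png

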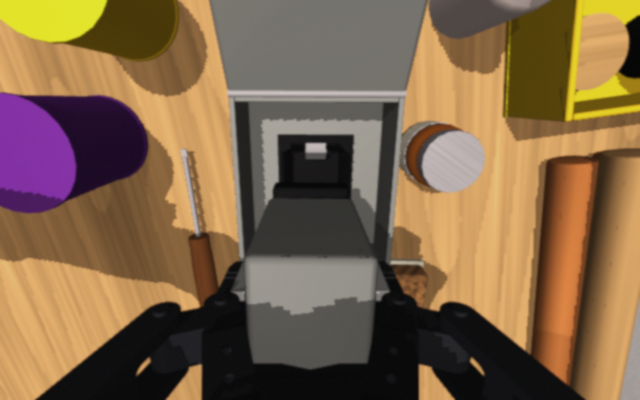

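Run:
```python
from h import *
S=ld('s32');im=cv2.imread('pics/s32.png');cv2.imwrite('pics/s32d.png',cv2.resize(im[160:225,215:275],None,fx=9,fy=9,interpolation=cv2.INTER_CUBIC))
s=lambda u,v,z:ray(S,165+u/4.2-.4,150+v/4.2-.4,z)
for z in(154.6,): print(s(277,258,z),s(382,256,z))
b=np.array([576.4,-175.3]);
for a in((0,0),(0,33),(0,-33)): 
  X=b+a[0]*np.array([.99,-.1425])+a[1]*np.array([.1425,.99]);print((proj(S,(*X,40))-[165,150])*4.2)
```

```text
[ 583.59547823 -206.55501026  154.6       ] [ 590.4953711  -148.51082384  154.6       ]
[354.90944757 374.8017657 ]
[409.65426003 374.70905148]
[300.15192697 374.89450144]
```

View pics/s32d.png

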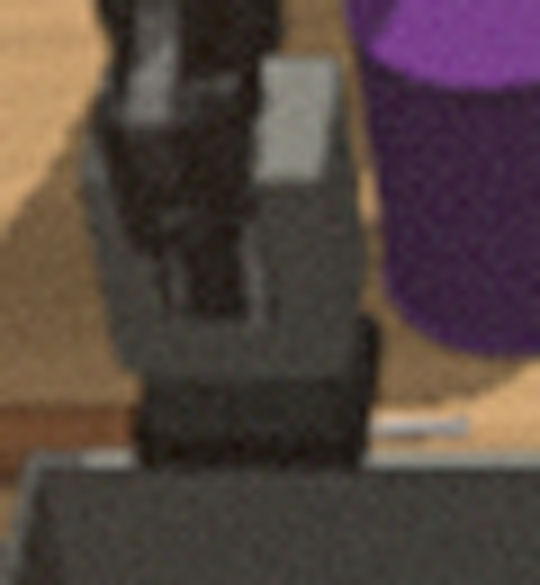

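>>> {"op": "move_arm", "data": {"grip": [-1,-1,-1,-1,-1,-1,-1], "xyz": [[4,-3,0],[0,0,-20],[0,0,-25],[0,0,-20],[0,0,-10],[0,0,0],[0,0,0]], "roll": [0,0,0,0,0,0,0]}}

```text
time: 26.45
position: [580.0, -176.4, 129.0]
eef_rot: [0.0, 0.755, 0.655, 0.0]
force: [0.6, -0.5, -1.6]
gripper_width: 0.534
```

Run:
```python
from h import *
s=sense();print(s['position'],s['eef_rot'],s['force'],s['gripper_width'])
snap('scene','s33');im=cv2.imread('pics/s33.png');cv2.imwrite('pics/s33c.png',cv2.resize(im[170:270,195:295],None,fx=6,fy=6,interpolation=cv2.INTER_CUBIC))
snap('wrist','w33')
im=cv2.imread('pics/w33.png');cv2.imwrite('pics/w33c.png',cv2.resize(im[40:300,170:450],None,fx=2.2,fy=2.2,interpolation=cv2.INTER_CUBIC))
```

```text
[ 579.96577634 -176.38728995  129.00920191] [2.03699510e-04 7.55381387e-01 6.55285371e-01 3.66015483e-05] [ 0.55300767 -0.49979101 -1.57953857] 0.5342087008285928
```

View pics/s33c.png

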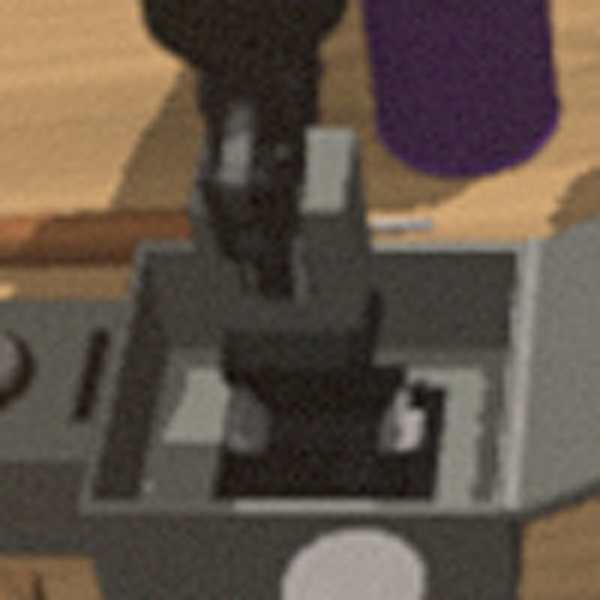

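View pics/w33c.png

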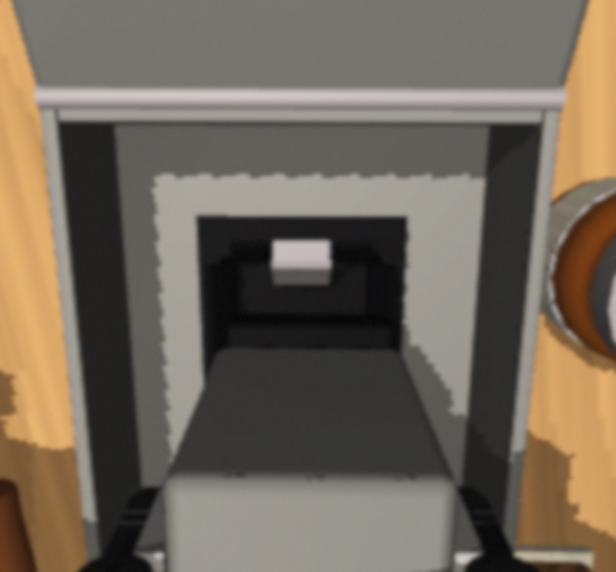

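Run:
```python
from h import *
S=ld('s33');ex=np.array([.9898,-.1425]);ey=np.array([.1425,.9898])
f=lambda X:np.round((proj(S,X)-[195,170])*6,0)
b=np.array([576.4,-175.3]);tc=np.array([580.,-176.4])
print('pawls',[f((*(b+ey*a),40)) for a in(-33,33)])
for z in (85,85+14,85+104):
  print(z,[f((*(tc+ex*23+ey*a),z)) for a in(-30,30)],[f((*(tc-ex*23+ey*a),z)) for a in(30,)])
im=cv2.imread('pics/s33.png');c=cv2.resize(im[170:270,195:295],None,fx=6,fy=6,interpolation=cv2.INTER_CUBIC)
c=cv2.convertScaleAbs(c,alpha=2.2,beta=10)
for z in(85,99,189):
  for a in(-30,30): cv2.drawMarker(c,tuple(int(q) for q in f((*(tc+ex*23+ey*a),z))),(0,0,255),0,12,1)
for a in(-33,33): cv2.drawMarker(c,tuple(int(q) for q in f((*(b+ey*a),40))),(0,255,0),0,12,1)
cv2.imwrite('pics/s33m.png',c)
```

```text
pawls [array([249., 416.]), array([405., 415.])]
85 [array([231., 393.]), array([380., 393.])] [array([391., 309.])]
99 [array([226., 370.]), array([376., 370.])] [array([387., 286.])]
189 [array([193., 212.]), array([351., 211.])] [array([364., 128.])]
```

View pics/s33m.png

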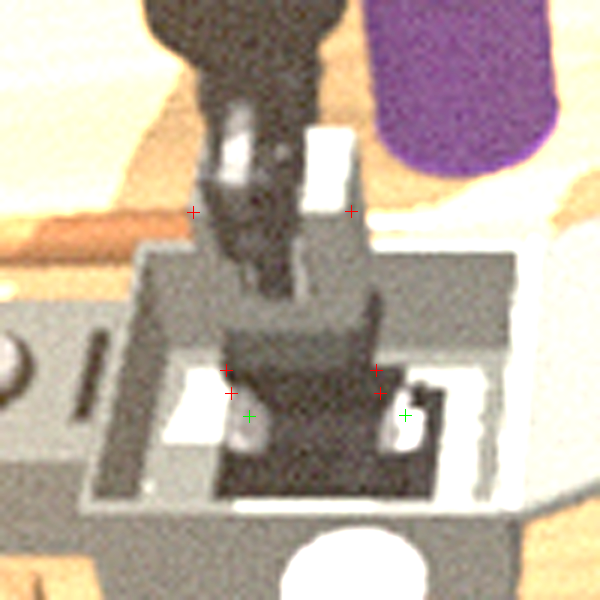

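>>> {"op": "move_arm", "data": {"grip": [-1,-1,-1,-1,-1,-1], "xyz": [[-3,1,-12],[0,0,-14],[0,0,-8],[0,0,0],[0,0,0],[0,0,0]], "roll": [0,0,0,0,0,0]}}

```text
time: 27.05
position: [577.3, -175.7, 95.5]
eef_rot: [0.001, 0.756, 0.655, 0.0]
force: [-0.6, -0.4, -2.7]
gripper_width: 0.531
```

>>> {"op": "move_arm", "data": {"grip": [-1,-1,-1,-1,-1], "xyz": [[0,0,-5],[0,0,-5],[0,0,-4],[0,0,-3],[0,0,0]], "roll": [0,0,0,0,0]}}

```text
time: 27.47
position: [576.9, -175.4, 77.2]
eef_rot: [0.0, 0.755, 0.655, 0.0]
force: [0.5, 0.4, -2.3]
gripper_width: 0.533
```

Run:
```python
from h import *
s=sense();print(s['position'],s['eef_rot'],s['force'],s['gripper_width'])
snap('scene','s34');im=cv2.imread('pics/s34.png');a=cv2.convertScaleAbs(cv2.resize(im[190:260,205:285],None,fx=4.5,fy=5,interpolation=cv2.INTER_CUBIC),alpha=2)
snap('wrist','w34')
im=cv2.imread('pics/w34.png');b=cv2.resize(im[20:300,170:450],None,fx=1.25,fy=1.25,interpolation=cv2.INTER_CUBIC)
cv2.imwrite('pics/b34.png',np.hstack([a,b]))
```

```text
[ 576.86492395 -175.3539525    77.17181437] [2.51658247e-04 7.55465390e-01 6.55188487e-01 1.65929913e-04] [ 0.47039513  0.40997498 -2.34205488] 0.5326588440553438
```

View pics/b34.png

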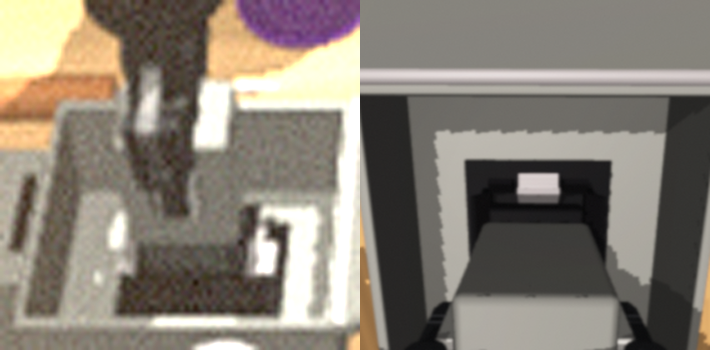

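>>> {"op": "move_arm", "data": {"grip": [-1,-1,-1,-1,-1], "xyz": [[0,0,-3],[0,0,-3],[0,0,-3],[0,0,-3],[0,0,0]], "roll": [0,0,0,0,0]}}

```text
time: 27.98
position: [576.4, -175.3, 64.7]
eef_rot: [-0.0, 0.755, 0.655, -0.0]
force: [2.4, -0.7, -6.0]
gripper_width: 0.531
```

>>> {"op": "move_arm", "data": {"grip": [-1,-1,-1,-1,-1,-1], "xyz": [[0,0,-2],[0,0,-2],[0,0,-2],[0,0,-2],[0,0,0],[0,0,0]], "roll": [0,0,0,0,0,0]}}

```text
time: 28.48
position: [576.4, -175.4, 57.9]
eef_rot: [-0.0, 0.756, 0.655, 0.0]
force: [-0.5, 0.9, 5.6]
gripper_width: 0.525
```

Run:
```python
from h import *
s=sense();print(s['position'],s['eef_rot'],s['force'],s['gripper_width'])
snap('scene','s35');im=cv2.imread('pics/s35.png');a=cv2.convertScaleAbs(cv2.resize(im[190:260,205:285],None,fx=4.5,fy=5,interpolation=cv2.INTER_CUBIC),alpha=2)
snap('wrist','w35')
im=cv2.imread('pics/w35.png');b=cv2.resize(im[20:300,170:450],None,fx=1.25,fy=1.25,interpolation=cv2.INTER_CUBIC)
cv2.imwrite('pics/b35.png',np.hstack([a,b]))
```

```text
[ 576.44680057 -175.3858914    57.87934597] [-1.28119970e-04  7.55511630e-01  6.55135211e-01  1.26137591e-04] [-0.53531234  0.90427637  5.58053966] 0.525394494145099
```

View pics/b35.png

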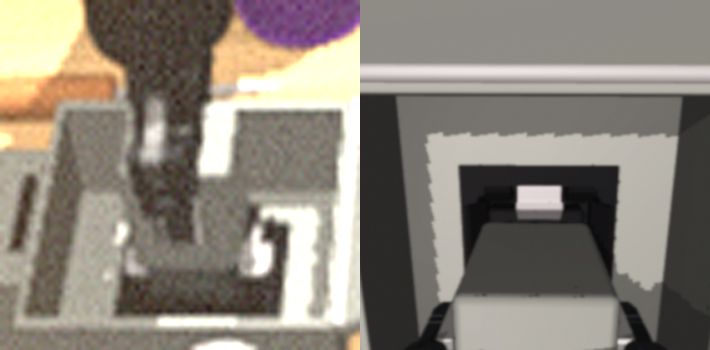

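>>> {"op": "move_arm", "data": {"grip": [-1,-1,-1,-1], "xyz": [[0,0,-2],[0,0,-2],[0,0,-1],[0,0,0]], "roll": [0,0,0,0]}}

```text
time: 28.92
position: [576.7, -175.5, 57.6]
eef_rot: [-0.001, 0.756, 0.655, 0.001]
force: [-14.8, 7.8, 50.7]
gripper_width: 0.53
```

>>> {"op": "move_arm", "data": {"grip": [-1,-1,-1,-1,-1,-1,-1,-1,-1], "xyz": [[0,0,3],[0,0,2],[0,0,2],[0,0,2],[0,0,2],[0,0,1],[0,0,0],[0,0,0],[0,0,0]], "roll": [0,0,0,0,0,0,0,0,0]}}

```text
time: 29.67
position: [576.4, -175.4, 64.1]
eef_rot: [-0.0, 0.755, 0.655, -0.0]
force: [2.5, -2.1, -9.1]
gripper_width: 0.533
```

>>> {"op": "move_arm", "data": {"grip": [-1,-1,-1,-1], "xyz": [[0,0,1],[0,0,0],[0,0,0],[0,0,0]], "roll": [0,0,0,0]}}

```text
time: 30.0
position: [576.4, -175.3, 65.4]
eef_rot: [-0.0, 0.755, 0.655, -0.0]
force: [3.3, -1.1, -9.9]
gripper_width: 0.529
```

Run:
```python
from h import *
s=sense();print(s['position'],s['force'],s['gripper_width'])
snap('scene','s36');im=cv2.imread('pics/s36.png');a=cv2.convertScaleAbs(cv2.resize(im[190:260,205:285],None,fx=4.5,fy=5,interpolation=cv2.INTER_CUBIC),alpha=2)
im=cv2.imread('pics/s35.png');b=cv2.convertScaleAbs(cv2.resize(im[190:260,205:285],None,fx=4.5,fy=5,interpolation=cv2.INTER_CUBIC),alpha=2)
cv2.imwrite('pics/b36.png',np.hstack([a,b]))
```

```text
[ 576.38542215 -175.33921658   65.42034816] [ 3.29471703 -1.08060746 -9.94382125] 0.5293789918168248
```

View pics/b36.png

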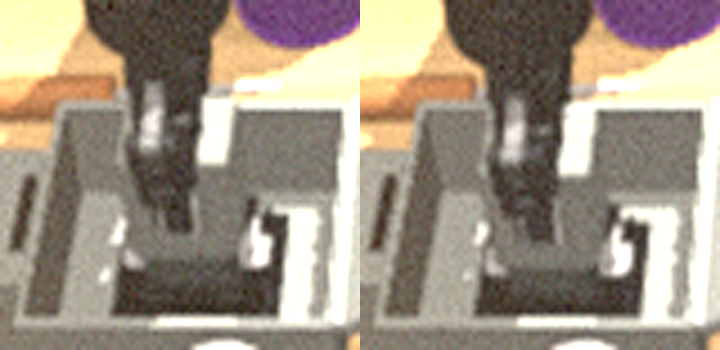

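Run:
```python
from h import *
a=cv2.imread('pics/s35.png',0).astype(np.float32);b=cv2.imread('pics/s36.png',0).astype(np.float32)
for nm,(x0,x1,y0,y1) in dict(pawlR=(260,269,232,246),pawlL=(231,238,234,246),foot=(240,258,238,250),wall=(272,282,232,250),nose=(190,206,225,250),packtop=(250,256,215,225)).items():
    best=[]
    A=cv2.resize(a[y0:y1,x0:x1],None,fx=4,fy=4,interpolation=cv2.INTER_CUBIC)
    B=cv2.resize(b[y0-5:y1+5,x0-3:x1+3],None,fx=4,fy=4,interpolation=cv2.INTER_CUBIC)
    r=cv2.matchTemplate(B,A,cv2.TM_CCOEFF_NORMED);_,m,_,l=cv2.minMaxLoc(r);print(nm,round(m,2),(l[0]-12)/4,(l[1]-20)/4)
S=ld('s35');print(proj(S,(580,-145,40))-proj(S,(580,-145,47.5)))
im=[cv2.convertScaleAbs(cv2.resize(cv2.imread(f'pics/{f}.png')[226:252,226:274],None,fx=8,fy=12,interpolation=cv2.INTER_CUBIC),alpha=2) for f in('s34','s35','s36')]
cv2.imwrite('pics/b36b.png',np.hstack(im[1:]))
```

```text
pawlR 0.96 -0.25 -1.75
pawlL 0.91 -0.25 -1.0
foot 0.92 -0.75 -2.0
wall 0.99 0.0 0.0
nose 0.99 -0.25 0.0
packtop 0.9 -0.25 -2.0
[0.28840634 1.94577372]
```

View pics/b36b.png

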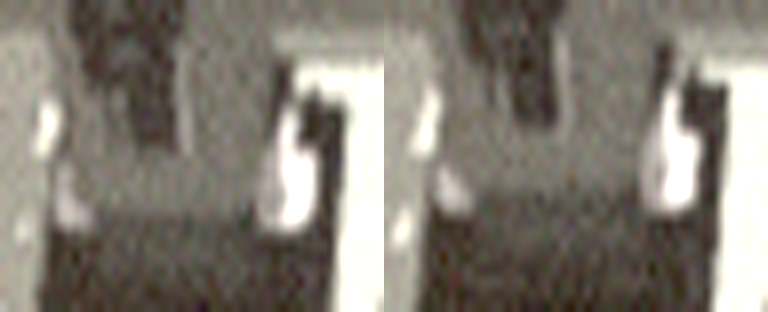

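>>> {"op": "move_arm", "data": {"grip": [-1,-1,-1,-1,-1,-1,-1], "xyz": [[0,0,-2],[0,0,-2],[0,0,-2],[0,0,-2],[0,0,-1],[0,0,0],[0,0,0]], "roll": [0,0,0,0,0,0,0]}}

```text
time: 30.63
position: [576.5, -175.3, 57.9]
eef_rot: [-0.0, 0.756, 0.655, 0.0]
force: [-2.2, 2.1, 7.7]
gripper_width: 0.533
```

>>> {"op": "move_arm", "data": {"grip": [0.2,0.4,0.7,0.7,0.7,0.7,0.7,0.7,0.7,0.7], "xyz": [[0,0,0],[0,0,0],[0,0,0],[0,0,0],[0,0,5],[0,0,15],[0,0,30],[0,0,30],[0,0,30],[0,0,30]], "roll": [0,0,0,0,0,0,0,0,0,0]}}

```text
time: 31.47
position: [576.1, -175.5, 198.2]
eef_rot: [-0.0, 0.756, 0.655, -0.0]
force: [0.9, 0.7, -0.3]
gripper_width: 0.851
```

Run:
```python
from h import *
s=sense();print(s['position'],s['force'],s['gripper_width'])
snap('scene','s37');im=cv2.imread('pics/s37.png');cv2.imwrite('pics/s37c.png',cv2.resize(im[130:290,165:375],None,fx=3.6,fy=3.6,interpolation=cv2.INTER_CUBIC))
snap('wrist','w37')
```

```text
[ 576.11962875 -175.48620484  198.15141866] [ 0.90144698  0.68593176 -0.31885259] 0.8511310250936802
```

View pics/s37c.png

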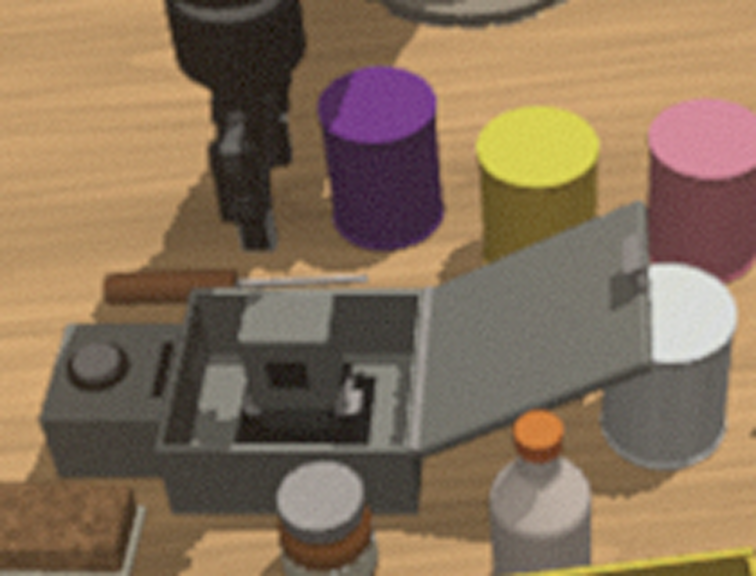

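View pics/w37.png

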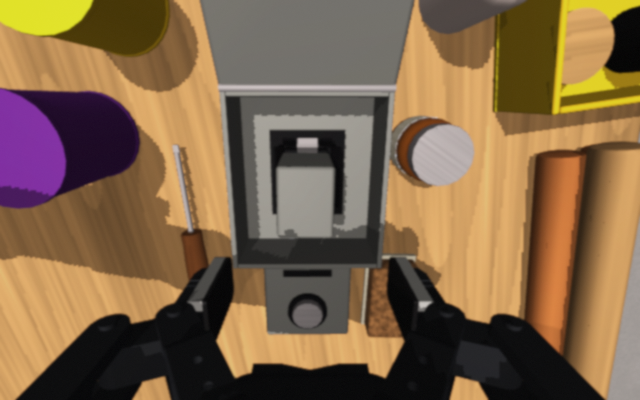

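>>> {"op": "move_arm", "data": {"grip": [0.7,0.7,0.7], "xyz": [[0,0,20],[0,0,0],[0,0,0]], "roll": [0,0,0]}}

```text
time: 31.82
position: [576.8, -175.5, 216.8]
eef_rot: [0.0, 0.755, 0.655, 0.001]
force: [-0.0, 0.3, -0.2]
gripper_width: 0.849
```

Run:
```python
from h import *
S=snap('scene','s38');im=cv2.imread('pics/s38.png');c=cv2.resize(im[190:265,200:300],None,fx=7,fy=7,interpolation=cv2.INTER_CUBIC)
ex=np.array([.9898,-.1425]);ey=np.array([.1425,.9898]);b=np.array([576.4,-175.3])
for z in(118,):
  for i in(-23,23):
    for j in(-30,30):
      p=(proj(S,(*(b+ex*i+ey*j),z))-[200,190])*7;cv2.drawMarker(c,tuple(int(q) for q in p),(0,0,255),0,12,1)
cv2.imwrite('pics/s38m.png',c);print(sense()['force'],sense()['time'])
```

```text
[-0.22954678 -0.21184893  0.1171044 ] 31.8667
```

View pics/s38m.png

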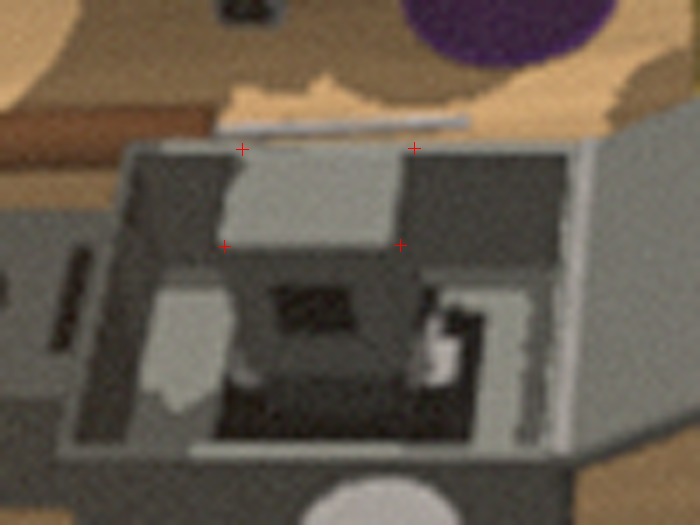

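```bash
python3 -c "
from workcell import job
print(job.close_job())"
```

```text
the job is handed in; nothing more can be done
None
```

I carried out every step and handed the job in at about 32 s of the 64 s allowed. No verdict was reported, so what follows rests on my own measurements.

**What I did**
- **Tin:** it now stands upright with its axis about 169 mm (top and scene cameras) to 174 mm (wrist camera) from the hinge line.
- **Lid:** one press on the button released it. It swung open, and the pictures show it leaning back, clear of the tin.
- **Pack:** I pushed it in until it stopped, with 50 N on the wrist. I then tugged it up by about 7.8 mm against about 10 N. The pawls rose by roughly 4–7 mm with the pack in the camera image, so the latch holds. I lowered it, opened the gripper and moved clear.

**Last checks**
- The upper edge of the pack matches the expected height for fully home, within about a pixel.
- The pack is centred and upright in the pictures, and the force on the tool is about zero.
- I saw no sign in the pictures that the other things had moved, but I did not measure their final positions.

**What went differently from plan**
- **The tin was not purely pushed.** Pushes with shut fingers tilted it by up to about 0.13 rad, so I pushed it between the open fingers instead, which tilted it by up to about 0.2 rad. It then jammed between them, was dragged back a little, and was carried most of its way a few millimetres above the table. I set it down and freed it. The highest force reading was about 31 N, while the tin was jammed.
- **The fingertip position disagreed with the description.** The images and the button contact put the shut fingertips about 13 mm behind the TCP, not 22 mm ahead of it. I used the measured value from the button press on.

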